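Face up a row of stock cartons with a straightedge

ROBOT

A 6-joint arm with a two-finger parallel gripper is mounted at the origin on the work surface. World frame = base frame: x ahead of the robot, y to its left, z up, the work surface at z = 0. Lengths are in m, angles in rad, forces in N, time in s.
With the tool pointing down it reaches from about 0.325 to 0.85 m from the base axis. Payload 4.4 kg.
Tool frame: the origin (TCP) lies at the centre of the arm's flange, where the gripper is bolted on; the fingertips stand 199 mm ahead of it and the grasp point (between the pads) lies 180 mm ahead of it; y points along the fingers, x is the direction in which the jaws open and shut, and the axes are right-handed (so a half turn about y gives the same grasp; the last joint's range is limited). The gripper opens to 94 mm and grips with 3 to 60 N. Pads are 16 mm wide; open, the fingers measure 119 mm over their backs; the gripper's body (75 mm by 177 mm) begins 78 mm behind the grasp point.
Start: joints at [-1.417, 0.207, 1.542, -0, 1.393, -0.15], TCP at [0.172, -0.549, 0.405] pointing down, gripper open.
Joint ranges: [-2.73, 2.73], [-0.86, 2.22], [0.23, 2.46], [-1.11, 4.25], [0.08, 2.63], [-2.82, 2.82]. Speed limits (rad/s): [2.79, 2.79, 3.14, 3.14, 3.14, 3.14].

INTERFACE

Orientations are given as a rotation vector (axis times angle).
In Python, from cell import arm gives the robot as it stands.
- The arm moves only by the shell command python3 -m pendant 'ROWS' [FORCE]. ROWS is text: rows parted by semicolons, each of 7 numbers parted by spaces: the shift along the tool's x, y, z in units of 25 mm (1.0 is 25 mm), then the turn, a rotation vector about the tool's x, y, z in units of 5 degrees (1.0 is 5 degrees), then the finger opening in mm, from 0 to 94. A call has 1 to 20 rows; each row is the pose to reach, as a shift and turn from the pose commanded when the call began, along the tool's axes at that moment; what a row does not reach only later rows make up. A row lasts 1/8 s, in which the tool goes at most 62.5 mm and 10.7 degrees, less where a joint would pass 70% of its speed; a pose out of reach is approached as far as the arm can. A call with a gripper value outside its range is refused whole. The fingers move at their own pace and stop on an object; FORCE is the grip in N (left out, the last holds). Time passes only in rows, so rows that repeat a pose let the fingers close. It gives the time, the measured TCP pose, the force and the opening at its end, in the units of the state.
- arm.observe(): the state, without advancing time (a new reading comes with each control period).
- arm.snapshot(name): name is "scene" or "top"; returns a dict with "img" (384x512x3 uint8, blue, green, red), "range_z" (384x512 float32, m along the optical axis (not along the pixel's ray), 0 where there is no reading), "intrinsics" (3x3 intrinsics, pixels), "world_from_camera" (4x4, takes a point from camera to world coordinates). Camera axes: x right, y up, looking along -z (the intrinsics and any distortion apply to the point x, -y, -z); pixel columns grow to the right and rows downward; lengths in m; the calibration is good to about 2 mm. A picture is of the moment at which its call begins.
- arm.sign_off(): hands the job in, once; it reports no verdict.
The state is a dict: "time_s": time; "joint_pos": joint angles; "qvel": joint speeds; "joint_torque": joint torques, N m; "tcp_pos": TCP position; "tool_rot": TCP orientation; "force": force on the tool from outside, world axes, zero at the start; "torque": the same for the moment, N m; "width": finger opening in m.
Only numpy, scipy, OpenCV 4.12 (cv2) and the standard library are available. Lean on these libraries where they do the work, as an engineer would, in place of code of your own. Each camera call takes 0.05 s, during which the arm holds its last target.

TASK

Put the odd carton from the bench into the gap marked by the orange card, in the same direction as its neighbours. Draw the straightedge out from under the printer stand by its end, lay it flat on the open bench and let go, take it again by its black grip, and with its long edge behind the row push the four cartons forward together until they stand square in one straight line, their fronts flush with the shelf's front edge. Then lay the straightedge flat on the bench and let go; do not touch the three cartons already in the row with the hand, and leave everything else where it stands.

Things in the scene. Friction and masses are not known exactly. Their poses are not given: they have to be found in the camera images.
- shelf: fixed low steel shelf board on the bench, 300 deep (x) x 340 wide (y) x 28 high: things on it stand 28 above the bench. Origin at the centre of its underside; its x axis points from the front edge to the back, so the front edge, with the label strip, lies at x = -150. The row has four places side by side, centred at y = -81, -27, 27 and 81. Two posts 188 high stand in the back corners, joined by a rail
- carton_a: one of three cartons standing in the row on the shelf, in no fixed order, set back 12 to 50 from the shelf's front edge and up to 0.12 rad askew: plain kraft carton with a paper label and blue stripe on both ends, 64 long (its x axis, front to back in the row; both ends alike) x 42 wide (y) x 55 high (z); about 160 g, rigid; origin at the centre of its underside
- carton_b: another carton of the row, the same plain kraft carton with a paper label and blue stripe on both ends, 64 long (its x axis, front to back in the row; both ends alike) x 42 wide (y) x 55 high (z); about 160 g, rigid; origin at the centre of its underside
- carton_c: another carton of the row, the same plain kraft carton with a paper label and blue stripe on both ends, 64 long (its x axis, front to back in the row; both ends alike) x 42 wide (y) x 55 high (z); about 160 g, rigid; origin at the centre of its underside
- odd_carton: the fourth carton, standing upright by itself on the bench, in front or to the left of the shelf: plain kraft carton with a paper label and blue stripe on both ends, 64 long (its x axis, front to back in the row; both ends alike) x 42 wide (y) x 55 high (z); about 160 g, rigid; origin at the centre of its underside
- card: orange reorder card, 52 x 36, stuck flat on the shelf where a carton of the row is missing (the places are 54 apart, side by side along the shelf's y axis, which is also the card's y axis); the carton goes on top of it. Origin at its centre, at the height of the shelf's top
- rule: loose aluminium straightedge: flat bar 200 long (x) x 60 wide (y) x 14 thick with two straight long edges, alike, marked with black graduations; on top in the middle a black hand grip 56 long (x) x 16 wide (y), from 14 up to 46 above the underside; about 280 g. Origin at the centre of the underside. At the start it lies flat on the bench under the printer stand with the grip inside, and the last 62 to 72 of its -x end sticking out of the stand's front
- stand: fixed steel riser 240 (x) x 220 (y) carrying a label printer: legs 4 thick are its two sides (y = -108 and 108), the front (x = -120) is open, clear height beneath 52, top at 55. The printer begins at x = -45 and is 168 high over the bench. Origin on the bench under its centre; the straightedge comes out along its -x direction
- black_carton: bystander: black carton 64 x 36 x 60 high at the left (+y) end of the row, already at the front edge; centred 145 to the left of the shelf's middle; origin at the centre of its underside
- white_carton: bystander: white carton 60 (x) x 125 (y) x 85 high at the back of the shelf; origin at the centre of its underside; its front is 210 or more behind the shelf's front edge
- brown_carton: bystander: brown carton 60 (x) x 125 (y) x 100 high at the back of the shelf; origin at the centre of its underside; its front is 210 or more behind the shelf's front edge
- can: bystander: upright can, 66 across, 85 high, on the bench; origin at the centre of its underside
- tape: bystander: roll of brown tape lying flat, 104 across, 48 high; origin at the centre of its underside
- knife: bystander: orange closed box knife lying flat, 145 long (x) x 24 x 16 high; origin on its underside, 75 from the handle's end
- bottle: bystander: upright grey bottle with a yellow cap, 56 across, 150 high; origin at the centre of its underside
- bin: bystander: dark blue open-fronted parts bin 160 (x) x 100 (y) x 75 high; origin at the centre of its underside
Not all that is in view belongs to the job. What is shaped like the carton_c but purple is not meant.

How it is judged:
By the outcome, as a careful person would: the job done as asked, in the order asked, and still so for the second after the job is handed in, with the robot touching nothing.
It also fails if it takes over 64 s, if anything falls off the work surface, if the arm or the gripper's body presses on something with over 40 N, if the wrist force passes 120 N, or if a joint passes its speed limit or range.

## Working session

There is one attempt and no reset: what is moved stays moved. The work goes in short steps, Python scripts to look and compute and a shell command to move; the robot and the scene stay as the last step left them, time stands still between calls to the robot, and variables do not carry over. Pictures are saved under pics/ and viewed, and the job is handed in when it is done.

```bash
ls; mkdir -p pics; python3 - <<'E'
from cell import arm
import cv2,numpy as np
s=arm.observe();print({k:np.round(v,3) for k,v in s.items()})
for n in("scene","top"):
    d=arm.snapshot(n);cv2.imwrite(f"pics/{n}0.png",d["img"]);np.savez(f"{n}0.npz",**d)
    print(n,d["intrinsics"],d["world_from_camera"].round(3))
E
```

```text
pics
{'time_s': np.float64(0.0), 'joint_pos': array([-1.417,  0.207,  1.543, -0.   ,  1.394, -0.151]), 'qvel': array([ 0.   , -0.   , -0.001,  0.   ,  0.   , -0.   ]), 'joint_torque': array([-1.0000e-03, -3.7088e+01, -2.8142e+01,  7.0000e-02,  3.6000e-02,
       -0.0000e+00]), 'tcp_pos': array([ 0.172, -0.548,  0.403]), 'tool_rot': array([-1.336,  0.984, -0.981]), 'force': array([ 0.029, -0.461,  0.247]), 'torque': array([-0.004, -0.006,  0.004]), 'width': np.float64(0.094)}
scene [[367.61876022   0.         249.37437935]
 [  0.         367.61876022 202.08856579]
 [  0.           0.           1.        ]] [[-0.569 -0.551  0.611  1.3  ]
 [ 0.822 -0.363  0.438  0.503]
 [-0.019  0.752  0.659  0.871]
 [ 0.     0.     0.     1.   ]]
top [[368.02994938   0.         252.24860732]
 [  0.         368.02994938 188.09435874]
 [  0.           0.           1.        ]] [[ 0.02   0.995 -0.094  0.46 ]
 [-1.     0.022  0.013 -0.006]
 [ 0.015  0.094  0.995  1.269]
 [ 0.     0.     0.     1.   ]]
```

View pics/scene0.png

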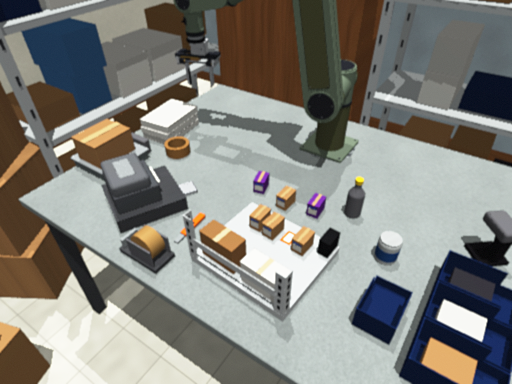

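View pics/top0.png

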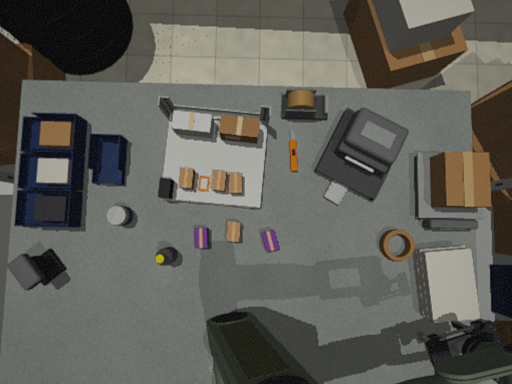

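```bash
python3 - <<'E'
from cell import arm
import numpy as np
from scipy.spatial.transform import Rotation as R
s=arm.observe();print(R.from_rotvec(s['tool_rot']).as_matrix().round(3))
import cv2
t=cv2.imread('pics/top0.png');cv2.imwrite('pics/top0b.png',cv2.resize(t[60:360,60:460],(800,600),interpolation=2))
E
```

```text
[[ 0.299 -0.     0.954]
 [-0.954  0.002  0.299]
 [-0.002 -1.     0.   ]]
```

View pics/top0b.png

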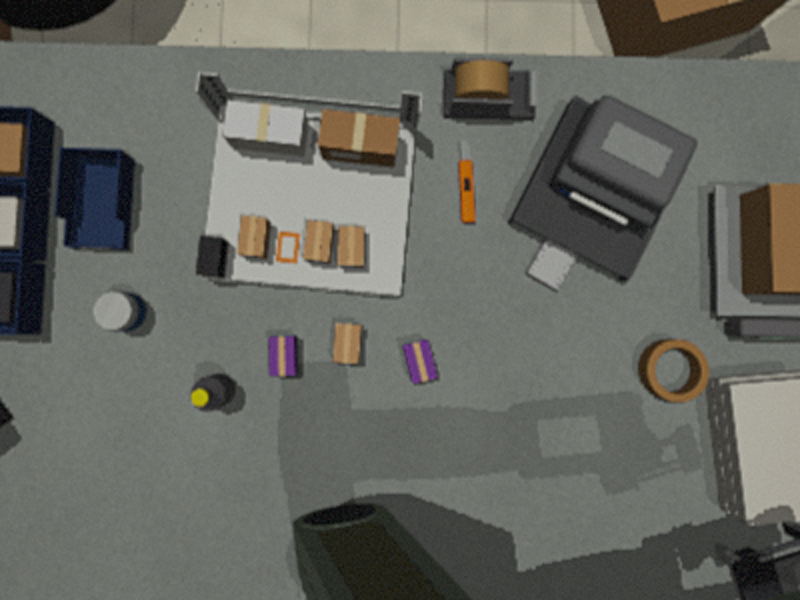

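```bash
cat > h.py <<'E'
import numpy as np,cv2
from scipy.spatial.transform import Rotation as R
def load(n):
    return dict(np.load(n))
def rays(d,uv):
    uv=np.atleast_2d(uv).astype(float);K=d['intrinsics'];T=d['world_from_camera']
    r=np.c_[(uv[:,0]-K[0,2])/K[0,0],-(uv[:,1]-K[1,2])/K[1,1],-np.ones(len(uv))]
    return T[:3,3],r@T[:3,:3].T
def onz(d,uv,z):
    o,r=rays(d,uv);return o+r*((z-o[2])/r[:,2])[:,None]
def cloud(d):
    h,w=d['range_z'].shape
    u,v=np.meshgrid(np.arange(w),np.arange(h))
    o,r=rays(d,np.c_[u.ravel(),v.ravel()])
    return (o+r*d['range_z'].ravel()[:,None]).reshape(h,w,3)
def proj(d,P):
    T=d['world_from_camera'];p=(np.atleast_2d(P)-T[:3,3])@T[:3,:3];K=d['intrinsics']
    return np.c_[K[0,0]*p[:,0]/-p[:,2]+K[0,2],K[1,1]*-p[:,1]/-p[:,2]+K[1,2]]
E
python3 - <<'E'
from h import *
for n in('top','scene'):
    d=load(n+'0.npz');P=cloud(d)
    for uv in ([(203,184),(186,170),(218,177),(235,178),(233,228),(338,193),(215,195),(233,245),(201,230),(165,187),(293,150),(365,130)] if n=='top' else [(288,238),(286,195),(190,188),(300,240)]):
        print(n,uv,P[uv[1],uv[0]].round(4))
E
```

```text
top (203, 184) [0.5872 0.1439 0.031 ]
top (186, 170) [0.627  0.1951 0.0776]
top (218, 177) [0.606  0.09   0.0807]
top (235, 178) [0.6038 0.0347 0.082 ]
top (233, 228) [0.4419 0.0383 0.0511]
top (338, 193) [ 0.5679 -0.3173  0.0151]
top (215, 195) [0.5512 0.1028 0.0258]
top (233, 245) [ 0.3832  0.0388 -0.0037]
top (201, 230) [0.4333 0.1426 0.0549]
top (165, 187) [0.5694 0.2595 0.0837]
top (293, 150) [ 0.7131 -0.1607  0.0191]
top (365, 130) [ 0.7506 -0.3631  0.1668]
scene (288, 238) [0.5948 0.1417 0.0314]
scene (286, 195) [0.4448 0.0452 0.0556]
scene (190, 188) [ 0.5626 -0.295   0.0147]
scene (300, 240) [0.6273 0.1975 0.0847]
```

Top view: the kraft carton at (233,231) alone in front of the shelf is the odd one. The look-alikes at (201,238) and (270,240) are purple. The row cartons are at (186,178), (218,180) and (235,182), the card at (203,184), and the rule end at (337,192).

```bash
python3 - <<'E'
from h import *
t=load('top0.npz');s=load('scene0.npz')
a=cv2.resize(t['img'][150:260,150:290],(800,int(800*110/140)),interpolation=cv2.INTER_CUBIC)[:600]
cv2.imwrite('pics/crop_t.png',a)
a=cv2.resize(s['img'][160:270,230:350],(654,600),interpolation=cv2.INTER_CUBIC)
cv2.imwrite('pics/crop_s.png',a)
def rect(d,roi,zlo,zhi,ztop,cond=None,up=8):
    # mask by colour, upsampled
    x0,y0,x1,y1=roi
    P=cloud(d)[y0:y1,x0:x1];im=d['img'][y0:y1,x0:x1]
    m=(P[...,2]>zlo)&(P[...,2]<zhi)&(d['range_z'][y0:y1,x0:x1]>0)
    if cond is not None: m&=cond(im)
    M=cv2.resize(m.astype(np.float32),None,fx=up,fy=up,interpolation=cv2.INTER_LINEAR)>.5
    cs,_=cv2.findContours(M.astype(np.uint8),cv2.RETR_EXTERNAL,cv2.CHAIN_APPROX_NONE)
    for c in cs:
        if cv2.contourArea(c)<300: continue
        uv=(c[:,0]+.5)/up-.5+[x0,y0]
        w=onz(d,uv,ztop)[:,:2]
        r=cv2.minAreaRect((w*1000).astype(np.float32))
        print(np.round(r[0],1),np.round(r[1],1),round(r[2],1), 'uv',uv.mean(0).round(1),m.sum())
kr=lambda im:(im[...,2].astype(int)-im[...,0]>25)
print('row top');rect(t,(172,160,250,200),.068,.1,.083,kr)
print('row scene');rect(s,(245,195,320,260),.074,.1,.083,kr)
print('odd top');rect(t,(220,215,248,250),.038,.075,.055,kr)
print('odd scene');rect(s,(270,180,302,215),.045,.075,.055,kr)
org=lambda im:(im[...,2].astype(int)-im[...,0]>40)
print('card top');rect(t,(195,173,211,195),.02,.045,.028,org)
print('card scene');rect(s,(277,228,293,250),.015,.045,.028,org)
print('rule top');rect(t,(318,180,352,208),.005,.03,.014,lambda im:im.min(2)>140)
print('rule scene');rect(s,(172,175,204,202),.006,.03,.014,lambda im:im.min(2)>140)
E
```

```text
row top
[589.1  34.4] [64.8 41.7] 1.3 uv [235.1 182.8] 767
[595.   87.3] [44.7 66.8] 85.3 uv [218.7 180.3] 767
[600.7 193. ] [46.8 66.8] 85.9 uv [186. 178.] 767
row scene
[745.5  86.2] [25.7  2.5] 35.3 uv [245. 250.] 725
[605.9 196.7] [48.5 75.3] 86.5 uv [303.1 236.2] 725
[600.4  88.9] [49.  74.5] 86.9 uv [272.9 221. ] 725
[592.5  36.5] [48.8 73.3] 89.9 uv [259.7 212.7] 725
odd top
[430.6  36.3] [64.7 45.4] 1.1 uv [233.3 231.3] 253
odd scene
[435.6  40.5] [51.1 77.7] 88.0 uv [286.1 193.7] 184
card top
[589.3 142.6] [54.  40.1] 1.3 uv [203.6 183.4] 109
card scene
[591.2 133.3] [60.7 36.6] 19.5 uv [286.7 237.8] 79
[584.5 101.7] [28.4  7.1] 1.3 uv [278.6 231.6] 79
rule top
[ 569.5 -308.1] [57.9 61.9] 63.5 uv [335.3 192.5] 256
rule scene
[ 564.  -306.5] [66.3 55.9] 62.6 uv [187.4 187.2] 150
```

View pics/crop_t.png

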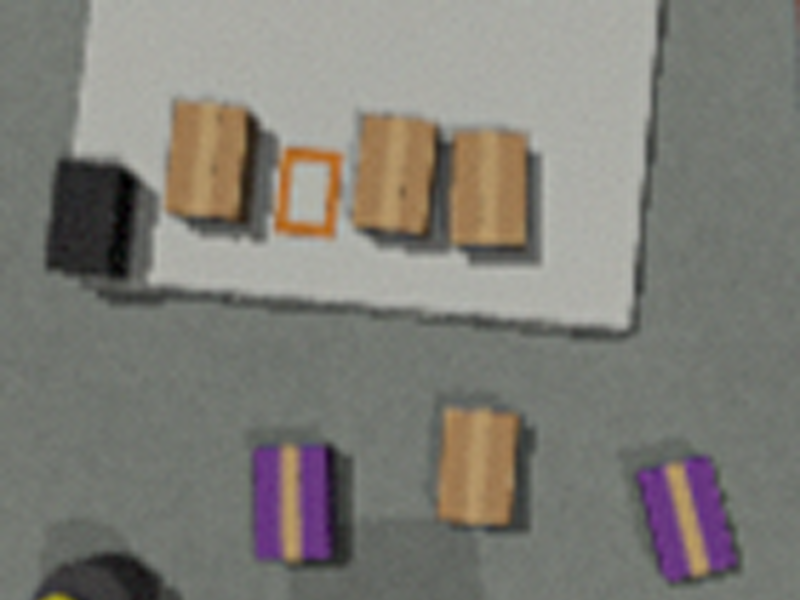

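View pics/crop_s.png

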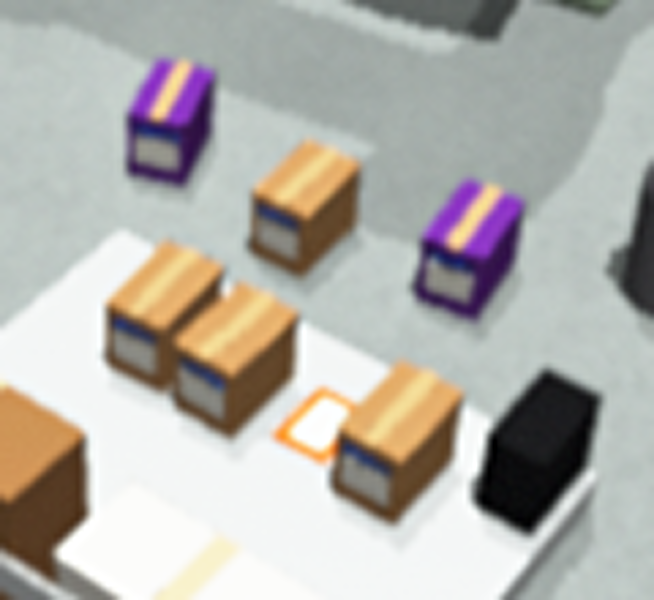

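```bash
python3 - <<'E'
from h import *
t=load('top0.npz');s=load('scene0.npz')
# subpixel edge: along image columns find bright->dark crossing (top cam front edge)
def edge(d,pts0,pts1,n,z,thr=None,half=6):
    g=cv2.GaussianBlur(d['img'],(3,3),0).min(2).astype(np.float32)
    p0=np.array(pts0,float);p1=np.array(pts1,float);t_=(p1-p0)/np.linalg.norm(p1-p0);nn=np.array([-t_[1],t_[0]])
    out=[]
    for a in np.linspace(0,1,n):
        c=p0+a*(p1-p0);q=c+np.linspace(-half,half,121)[:,None]*nn
        v=cv2.remap(g,q[:,0].astype(np.float32)[None],q[:,1].astype(np.float32)[None],cv2.INTER_LINEAR)[0]
        k=np.argmax(np.abs(np.gradient(v)));out.append(q[k])
    w=onz(d,np.array(out),z)[:,:2]
    for _ in range(4):
        c=np.median(w,0) if _==0 else w.mean(0);u=np.linalg.svd(w-w.mean(0))[2][0];r=np.abs((w-w.mean(0))@[-u[1],u[0]]);w=w[r<=max(.002,np.median(r)*2)] if len(w)>6 else w
    u=u*np.sign(u[np.argmax(abs(u))]);return w.mean(0),u,len(w)
P=lambda *x:print(*[np.round(v,4) for v in x])
for nm,L in {'front':[(178,200.5),(257,207.5)],'right':[(269,125),(262.5,203)],'left':[(166,130),(163,172)]}.items():
    c,u,n=edge(t,*L,60,.028);P(nm,c,u,np.degrees(np.arctan2(u[1],u[0])),n)
# rule edges top
v=t['img'];cv2.imwrite('pics/rule_t.png',cv2.resize(v[170:215,310:370],(800,600),interpolation=2))
cv2.imwrite('pics/shelf_t.png',cv2.resize(v[90:215,150:280],(624,600),interpolation=2))
# shelf via height cloud
for nm,d in(('top',t),('scene',s)):
    C=cloud(d).reshape(-1,3);m=(C[:,0]>.45)&(C[:,0]<.9)&(C[:,1]>-.15)&(C[:,1]<.35)&(C[:,2]>.018)&(C[:,2]<.038)
    print(nm,np.percentile(C[m],[.5,50,99.5],axis=0).round(3).tolist())
E
```

```text
Traceback (most recent call last):
numpy._core._exceptions._UFuncNoLoopError: ufunc 'multiply' did not contain a loop with signature matching types (dtype('<U5'), dtype('float64')) -> None
```

```bash
cat >> h.py <<'E'
def edge(d,pts0,pts1,n,z,half=6,ch=None):
    g=cv2.GaussianBlur(d['img'],(3,3),0);g=(g.min(2) if ch is None else g[...,ch]).astype(np.float32)
    p0=np.array(pts0,float);p1=np.array(pts1,float);t_=(p1-p0)/np.linalg.norm(p1-p0);nn=np.array([-t_[1],t_[0]])
    out=[]
    for a in np.linspace(0,1,n):
        c=p0+a*(p1-p0);q=c+np.linspace(-half,half,121)[:,None]*nn
        v=cv2.remap(g,q[:,0].astype(np.float32)[None],q[:,1].astype(np.float32)[None],cv2.INTER_LINEAR)[0]
        out.append(q[np.argmax(np.abs(np.gradient(v)))])
    w=onz(d,np.array(out),z)[:,:2]
    vx,vy,cx,cy=cv2.fitLine(w.astype(np.float32),cv2.DIST_HUBER,0,.0005,.001).ravel()
    r=np.abs((w-[cx,cy])@[-vy,vx])
    return np.round([cx,cy],4),round(float(np.degrees(np.arctan2(vy,vx)))%180,2),'rms mm',round(float(np.median(r))*1000,2)
E
python3 - <<'E'
from h import *
t=load('top0.npz');s=load('scene0.npz')
for nm,L in {'front':[(178,200.5),(257,207.5)],'right':[(269,125),(262.5,203)],'left':[(166,130),(163,172)]}.items():
    print(nm,*edge(t,*L,60,.028))
v=t['img'];cv2.imwrite('pics/rule_t.png',cv2.resize(v[170:215,310:370],(800,600),interpolation=2))
cv2.imwrite('pics/shelf_t.png',cv2.resize(v[90:215,150:280],(624,600),interpolation=2))
v=s['img'];cv2.imwrite('pics/shelf_s.png',cv2.resize(v[190:325,180:350],(755,600),interpolation=2))
E
```

```text
front [0.5232 0.0932] 85.84 rms mm 0.83
right [ 0.679  -0.0602] 176.34 rms mm 0.98
left [0.6782 0.2774] 175.71 rms mm 0.46
```

View pics/rule_t.png

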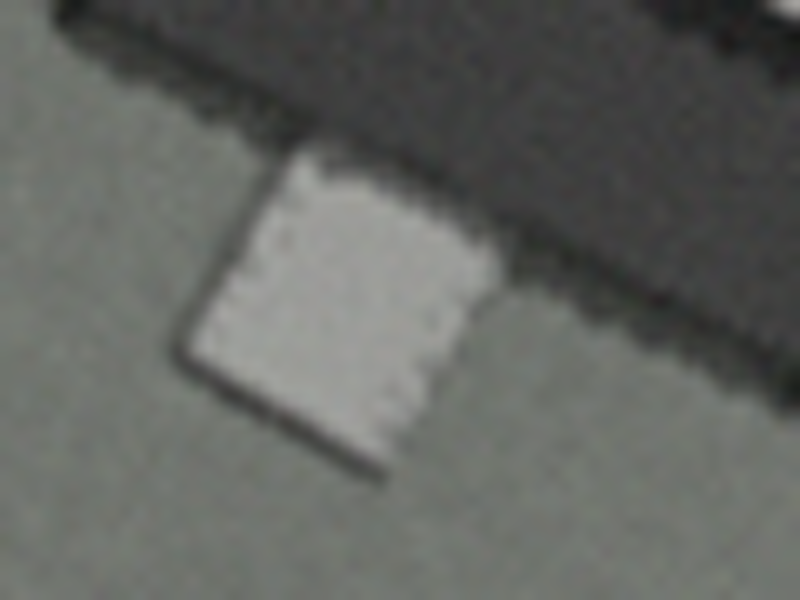

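View pics/shelf_t.png

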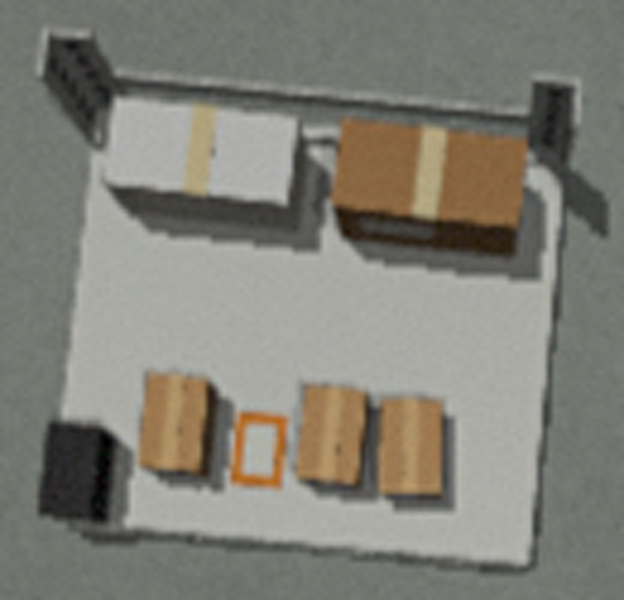

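View pics/shelf_s.png

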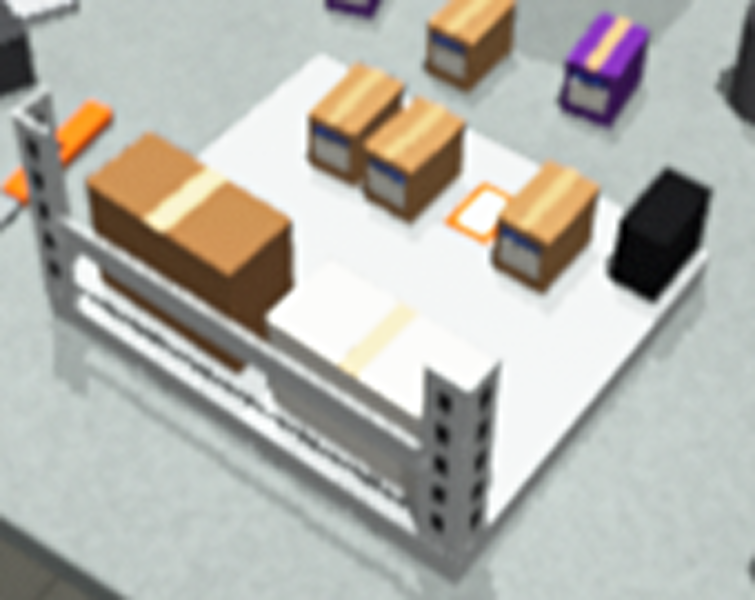

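```bash
cat >> h.py <<'E'
def go(x,y,z,yaw,full=True):
    """print row units to bring TCP to x,y,z with tool x at yaw(deg), tool y straight down"""
    from cell import arm
    s=arm.observe();M=R.from_rotvec(s['tool_rot']).as_matrix()
    a=np.radians(yaw);X=np.array([np.cos(a),np.sin(a),0]);Y=np.array([0,0,-1.]);T=np.c_[X,Y,np.cross(X,Y)]
    d=M.T@(np.array([x,y,z])-s['tcp_pos'])/.025
    r=R.from_matrix(M.T@T).as_rotvec(degrees=True)/5
    print('t',round(float(s['time_s']),2),'tcp',s['tcp_pos'].round(4),'yaw',round(float(np.degrees(np.arctan2(M[1,0],M[0,0]))),2),'F',s['force'].round(1),'w',round(float(s['width'])*1000,1))
    print('shift',d.round(2),'turn',r.round(2),'rows>=',max(np.linalg.norm(d)*25/62.5,np.linalg.norm(r)*5/10.7).round(1))
E
python3 -c "
from h import *
go(.430,.037,.33,0)"
```

```text
t 0.1 tcp [ 0.1719 -0.5484  0.4036] yaw -72.59 F [-0.7  0.9 -0.4] w 94.0
shift [-19.25   2.99  16.85] turn [ -0.02 -14.52  -0.02] rows>= 10.3
```

```bash
python3 -m pendant '-19.25 3 16.85 0 -14.5 0 94;-19.25 3 16.85 0 -14.5 0 94;-19.25 3 16.85 0 -14.5 0 94;-19.25 3 16.85 0 -14.5 0 94;-19.25 3 16.85 0 -14.5 0 94;-19.25 3 16.85 0 -14.5 0 94;-19.25 3 16.85 0 -14.5 0 94;-19.25 3 16.85 0 -14.5 0 94;-19.25 3 16.85 0 -14.5 0 94;-19.25 3 16.85 0 -14.5 0 94;-19.25 3 16.85 0 -14.5 0 94;-19.25 3 16.85 0 -14.5 0 94;-19.25 3 16.85 0 -14.5 0 94' 20
python3 - <<'E'
from h import *
from cell import arm
go(.430,.037,.218,0)
d=arm.snapshot('scene');cv2.imwrite('pics/s1.png',cv2.resize(d['img'][100:250,200:400],(800,600),interpolation=2))
E
```

```text
time_s: 1.72
tcp_pos: [0.4297, 0.036, 0.3295]
tool_rot: [-1.571, 0.002, -0.001]
force: [-0.1, 0.4, -0.0]
width: 0.0939
t 1.73 tcp [0.4297 0.036  0.3295] yaw -0.12 F [-0.1  0.4 -0. ] w 93.9
shift [0.02 4.46 0.04] turn [ 0.   -0.02 -0.01] rows>= 1.8
```

View pics/s1.png

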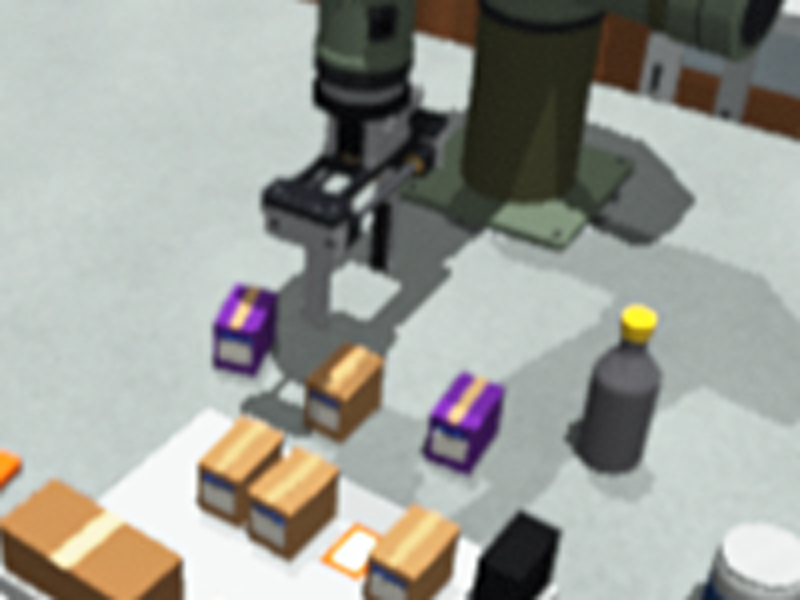

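```bash
python3 -m pendant '0 2.2 0 0 0 0 94;0 3.7 0 0 0 0 94;0 4.45 0 0 0 0 94;0 4.45 0 0 0 0 94;0 4.45 0 0 0 0 55;0 4.45 0 0 0 0 55;0 4.45 0 0 0 0 55;0 4.45 0 0 0 0 55' 20
python3 -c "
from h import *
go(.430,.037,.36,0)"
```

```text
time_s: 2.78
tcp_pos: [0.4305, 0.0365, 0.2192]
tool_rot: [-1.571, -0.0, -0.002]
force: [-0.5, -0.5, 3.8]
width: 0.0645
t 2.77 tcp [0.4305 0.0365 0.2192] yaw -0.08 F [-0.5 -0.5  3.8] w 64.5
shift [-0.01 -5.63  0.02] turn [ 0.   -0.02  0.02] rows>= 2.3
```

```bash
python3 -m pendant '0 -2.5 0 0 0 0 55;0 -4.8 0 0 0 0 55;0 -4.8 0 0 0 0 55;0 -4.8 0 0 0 0 55' 20
python3 -c "
from h import *
go(.5898,.1422,.34,-4.1);go(.5898,.1422,.249,-4.1)"
```

```text
time_s: 3.28
tcp_pos: [0.4293, 0.0367, 0.3375]
tool_rot: [-1.571, 0.002, 0.0]
force: [-0.4, -0.2, -1.8]
width: 0.0646
t 3.27 tcp [0.4293 0.0367 0.3375] yaw -0.08 F [-0.4 -0.2 -1.8] w 64.6
shift [ 6.41 -0.11  4.23] turn [-0.    0.8  -0.02] rows>= 3.1
t 3.27 tcp [0.4293 0.0367 0.3375] yaw -0.08 F [-0.4 -0.2 -1.8] w 64.6
shift [6.42 3.53 4.23] turn [-0.    0.8  -0.02] rows>= 3.4
```

```bash
python3 -m pendant '2 0 1.3 0 .2 0 55;4 0 2.6 0 .5 0 55;5.8 0 3.8 0 .8 0 55;6.42 0 4.23 0 .8 0 55;6.42 0 4.23 0 .8 0 55;6.42 0 4.23 0 .8 0 55;6.42 0 4.23 0 .8 0 55' 20
python3 - <<'E'
from h import *
from cell import arm
go(.5898,.1422,.249,-4.1)
for n in('scene','top'):
    d=arm.snapshot(n);i=d['img'][190:270,230:350] if n=='scene' else d['img'][140:215,150:270]
    cv2.imwrite(f'pics/{n}2.png',cv2.resize(i,(780,520),interpolation=2))
E
```

```text
time_s: 4.15
tcp_pos: [0.5897, 0.1414, 0.3376]
tool_rot: [-1.57, 0.058, -0.055]
force: [-0.6, 0.2, -1.6]
width: 0.0647
t 4.15 tcp [0.5897 0.1414 0.3376] yaw -4.14 F [-0.6  0.2 -1.6] w 64.7
shift [0.01 3.55 0.03] turn [ 0.01 -0.01 -0.02] rows>= 1.4
```

View pics/scene2.png

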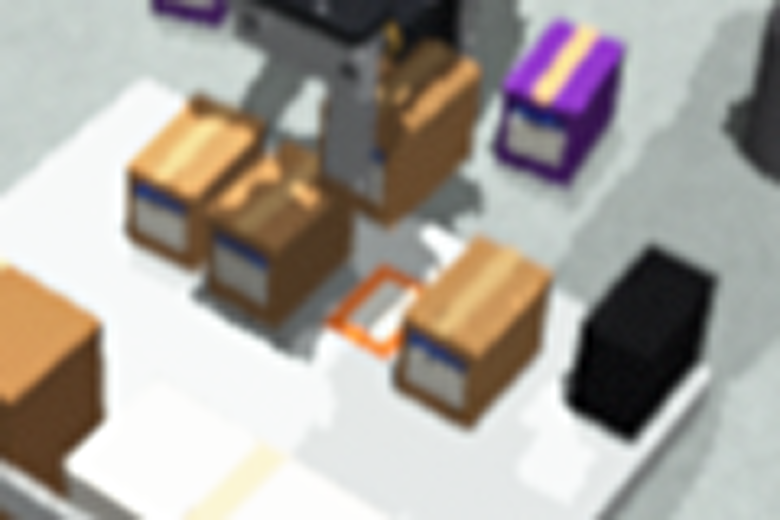

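View pics/top2.png

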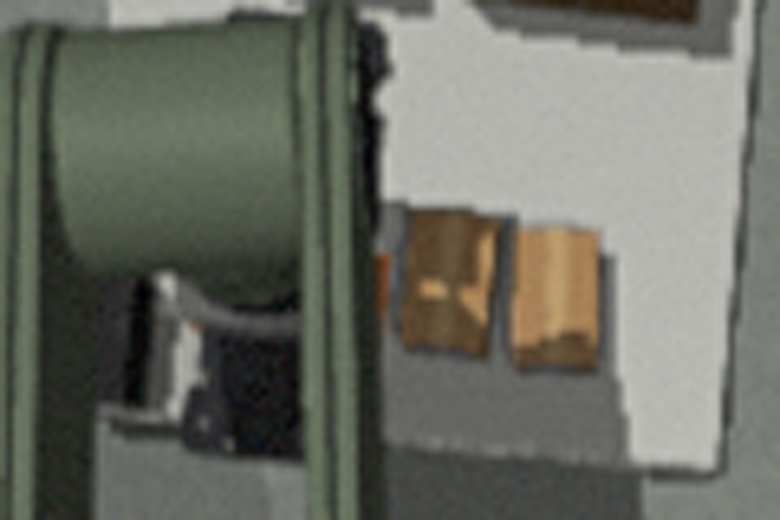

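The scene view shows the held carton at about (420,130), squarely over the card at (385,310), and in line with its neighbours. I'm lowering it.

```bash
python3 -m pendant '0 1.5 0 0 0 0 55;0 2.6 0 0 0 0 55;0 3.2 0 0 0 0 55;0 3.5 0 0 0 0 55;0 3.56 0 0 0 0 55;0 3.56 0 0 0 0 55' 20
python3 -c "
from h import *
go(.5898,.1418,.2475,-4.1)"
```

```text
time_s: 5.0
tcp_pos: [0.5912, 0.1421, 0.2505]
tool_rot: [-1.57, 0.055, -0.058]
force: [0.1, -0.1, -1.3]
width: 0.0649
t 5.0 tcp [0.5912 0.1421 0.2505] yaw -4.09 F [ 0.1 -0.1 -1.3] w 64.9
shift [-0.06  0.12 -0.02] turn [-0.    0.    0.02] rows>= 0.1
```

```bash
python3 -m pendant '0 .1 0 0 0 0 55;0 .12 0 0 0 0 55;0 .12 0 0 0 0 94;0 .12 0 0 0 0 94;0 .12 0 0 0 0 94;0 -1.5 0 0 0 0 94;0 -4 0 0 0 0 94;0 -5 0 0 0 0 94' 20
python3 - <<'E'
from h import *
t=load('top0.npz')
# rule edges: end and two sides (top cam), crop scale 13.33, origin 310,170
f=lambda x,y:(310+x/13.333-.5,170+y/13.333-.5)
for nm,L in {'end':[f(200,360),f(370,455)],'left':[f(285,185),f(200,325)],'right':[f(490,290),f(410,430)],'standfront':[f(70,10),f(290,125)]}.items():
    print(nm,*edge(t,*L,30,.014 if nm!='standfront' else .055,half=2))
E
```

```text
time_s: 6.0
tcp_pos: [0.5917, 0.1422, 0.3792]
tool_rot: [-1.569, 0.05, -0.062]
force: [0.7, -1.4, 0.5]
width: 0.0941
end [ 0.5458 -0.2888] 61.15 rms mm 0.77
left [ 0.5788 -0.2802] 151.19 rms mm 0.71
right [ 0.5573 -0.334 ] 150.85 rms mm 0.88
standfront [ 0.6187 -0.2552] 63.34 rms mm 0.09
```

```bash
python3 -c "
from h import *
go(.5613,-.3033,.30,61.1)"
```

```text
t 6.0 tcp [0.5917 0.1422 0.3792] yaw -4.09 F [ 0.7 -1.4  0.5] w 94.1
shift [  0.04   3.14 -17.86] turn [  0.03 -13.04   0.08] rows>= 7.3
```

```bash
python3 -m pendant '0 0 -2.3 0 -1.5 0 94;0 0 -4.6 0 -3.5 0 94;0 0 -7 0 -5.5 0 94;0 .5 -9.5 0 -7.5 0 94;0 1 -12 0 -9.5 0 94;0 2 -14.5 0 -11.5 0 94;0 3.1 -17 0 -13.04 0 94;0 3.14 -17.86 0 -13.04 0 94;0 3.14 -17.86 0 -13.04 0 94;0 3.14 -17.86 0 -13.04 0 94;0 3.14 -17.86 0 -13.04 0 94' 20
python3 - <<'E'
from h import *
from cell import arm
go(.5613,-.3033,.2025,61.1)
for n in('scene','top'):
    d=arm.snapshot(n);np.savez(f'{n}3.npz',**d);i=d['img'][190:270,230:350] if n=='scene' else d['img'][140:215,150:270]
    cv2.imwrite(f'pics/{n}3.png',cv2.resize(i,(780,520),interpolation=2))
cv2.imwrite('pics/scene3b.png',cv2.resize(load('scene3.npz')['img'][120:240,90:270],(780,520),interpolation=2))
E
```

```text
time_s: 7.38
tcp_pos: [0.5592, -0.3019, 0.2965]
tool_rot: [-1.406, -0.832, 0.831]
force: [0.6, -0.6, 0.7]
width: 0.0941
t 7.38 tcp [ 0.5592 -0.3019  0.2965] yaw 61.2 F [ 0.6 -0.6  0.7] w 94.1
shift [-0.01  3.76 -0.1 ] turn [0.01 0.02 0.  ] rows>= 1.5
```

View pics/top3.png

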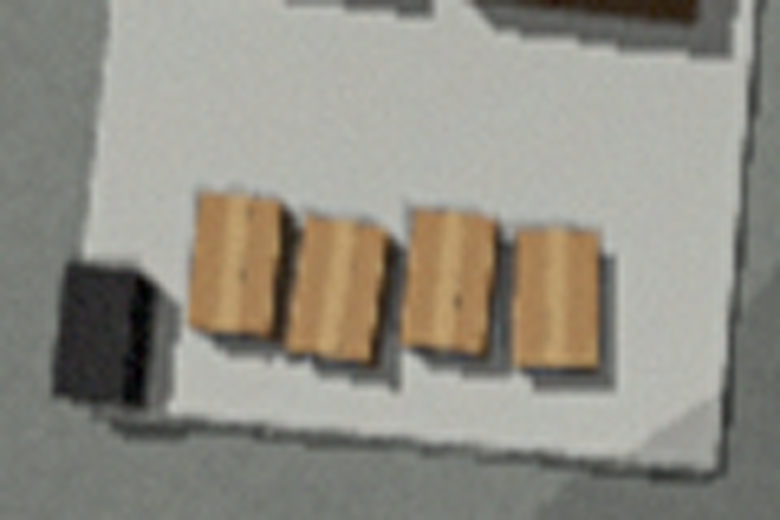

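View pics/scene3b.png

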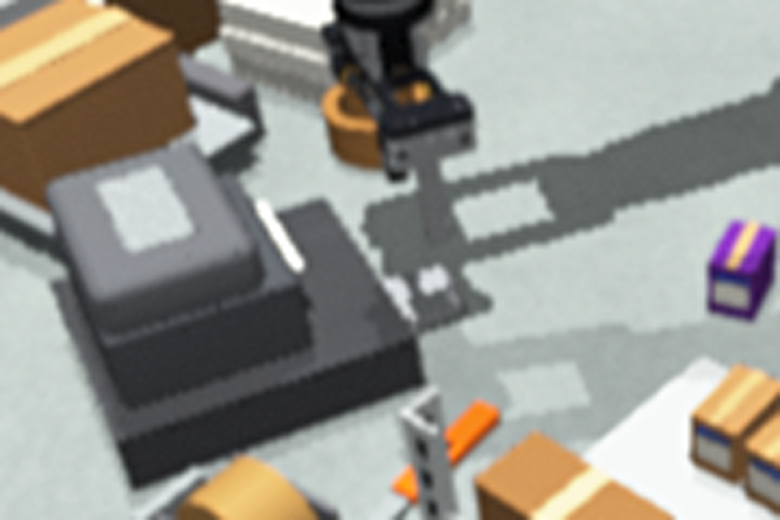

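The top view shows the fourth carton standing in the gap at about (338,285), aligned with its neighbours. I'm going down to the rule end now.

```bash
python3 -m pendant '0 1.8 -.1 0 0 0 94;0 3 -.1 0 0 0 94;0 3.5 -.1 0 0 0 94;0 3.72 -.1 0 0 0 94;0 3.72 -.1 0 0 0 94;0 3.72 -.1 0 0 0 94' 25
python3 -c "
from h import *
go(.5613,-.3033,.2025,61.1)"
```

```text
time_s: 8.22
tcp_pos: [0.5616, -0.3049, 0.2044]
tool_rot: [-1.409, -0.832, 0.83]
force: [0.3, 0.2, 0.8]
width: 0.0937
t 8.22 tcp [ 0.5616 -0.3049  0.2044] yaw 61.11 F [0.3 0.2 0.8] w 93.7
shift [0.05 0.08 0.04] turn [ 0.03  0.   -0.  ] rows>= 0.0
```

```bash
python3 -m pendant '0 .09 0 0 0 0 94;0 .09 0 0 0 0 50;0 .09 0 0 0 0 50;0 .09 0 0 0 0 50;0 .09 0 0 0 0 50;0 .09 0 0 0 0 50' 25
python3 -c "
from h import *
go(.5613,-.3033,.2025,61.1)"
```

```text
time_s: 8.98
tcp_pos: [0.561, -0.3045, 0.2007]
tool_rot: [-1.407, -0.83, 0.83]
force: [-0.6, 0.2, -0.2]
width: 0.0599
t 8.97 tcp [ 0.561  -0.3045  0.2007] yaw 61.1 F [-0.6  0.2 -0.2] w 59.9
shift [ 0.05 -0.07  0.01] turn [-0.  0. -0.] rows>= 0.0
```

```bash
python3 -m pendant '0 0 .5 0 0 0 50;0 0 1.3 0 0 0 50;0 0 2.2 0 0 0 50;0 0 3.1 0 0 0 50;0 0 4 0 0 0 50;0 0 4.9 0 0 0 50;0 0 5.8 0 0 0 50;0 0 6.6 0 0 0 50;0 0 7.2 0 0 0 50;0 0 7.5 0 0 0 50;0 0 7.5 0 0 0 50;0 0 7.5 0 0 0 50' 25
python3 - <<'E'
from h import *
from cell import arm
go(.5613,-.3033,.2025,61.1)
for n in('scene','top'):
    d=arm.snapshot(n);np.savez(f'{n}4.npz',**d)
cv2.imwrite('pics/scene4b.png',cv2.resize(load('scene4.npz')['img'][120:240,110:290],(780,520),interpolation=2))
E
```

```text
time_s: 10.48
tcp_pos: [0.3964, -0.2137, 0.2006]
tool_rot: [-1.404, -0.829, 0.831]
force: [-3.3, 3.2, 5.0]
width: 0.0599
t 10.47 tcp [ 0.3964 -0.2137  0.2006] yaw 61.12 F [-3.3  3.2  5. ] w 59.9
shift [ 0.05 -0.1  -7.51] turn [-0.03  0.    0.  ] rows>= 3.0
```

View pics/scene4b.png

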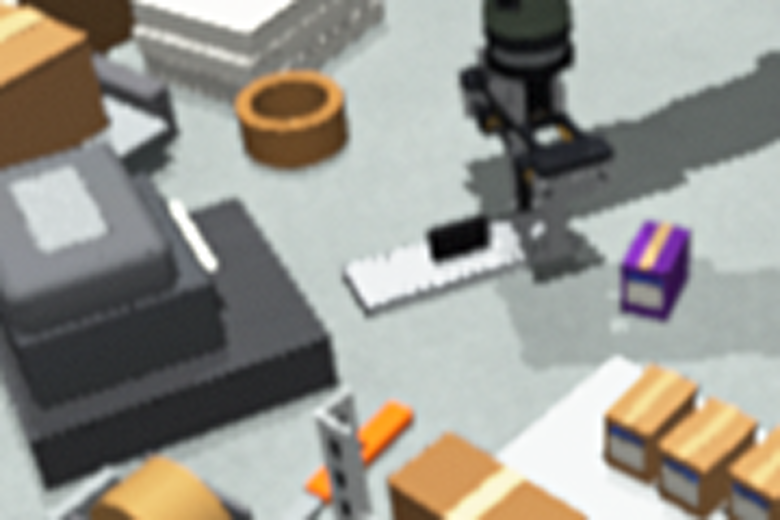

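The rule lies flat and clear of the stand, with its grip at (458,238). I'm releasing it.

```bash
python3 -m pendant '0 0 0 0 0 0 80;0 0 0 0 0 0 80;0 0 0 0 0 0 80;0 -1.5 0 0 0 0 80;0 -3.5 0 0 0 0 80;0 -4 0 0 0 0 80;0 -4 0 0 0 0 80' 25
python3 - <<'E'
from h import *
from cell import arm
go(.466,-.252,.27,61.1)
for n in('scene','top'):
    d=arm.snapshot(n);np.savez(f'{n}5.npz',**d)
cv2.imwrite('pics/top5.png',cv2.resize(load('top5.npz')['img'][160:280,240:420],(780,520),interpolation=2))
cv2.imwrite('pics/scene5.png',cv2.resize(load('scene5.npz')['img'][140:200,170:260],(780,520),interpolation=2))
E
```

```text
time_s: 11.45
tcp_pos: [0.3971, -0.2141, 0.3012]
tool_rot: [-1.409, -0.831, 0.83]
force: [-0.9, -0.2, -0.8]
width: 0.0802
t 11.45 tcp [ 0.3971 -0.2141  0.3012] yaw 61.11 F [-0.9 -0.2 -0.8] w 80.2
shift [ 0.01  1.26 -3.14] turn [ 0.03  0.   -0.  ] rows>= 1.4
```

View pics/top5.png

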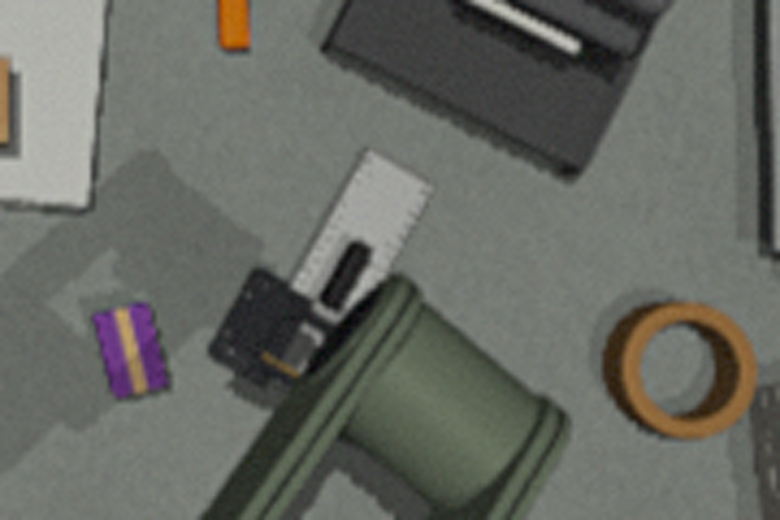

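View pics/scene5.png

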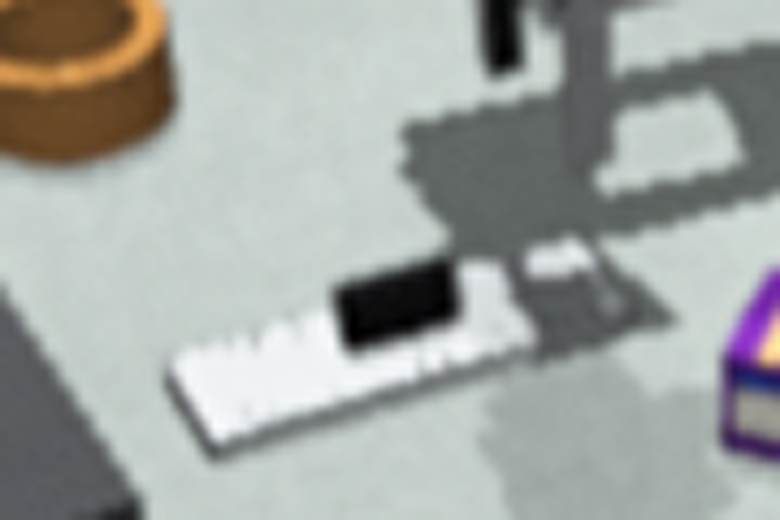

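```bash
python3 - <<'E'
from h import *
t=load('top5.npz');s=load('scene5.npz')
f=lambda x,y:((x+.5)/4.3333-.5+240,(y+.5)/4.3333-.5+160)
for nm,L in {'farend':[f(378,157),f(425,182)],'left':[f(360,165),f(305,270)],'right':[f(425,197),f(385,270)]}.items():
    print(nm,*edge(t,*L,30,.014,half=2.5))
# grip: black pixels over the bright plate
C=cloud(t);g=t['img'].max(2)
for d,(x0,y0,x1,y1),nm in((t,(312,212,328,234),'top'),(s,(206,165,226,184),'scene')):
    g=d['img'].max(2)[y0:y1,x0:x1];m=(g<70)
    k=cv2.resize(m.astype(np.float32),None,fx=8,fy=8)>.5
    cs,_=cv2.findContours(k.astype(np.uint8),cv2.RETR_EXTERNAL,cv2.CHAIN_APPROX_NONE);c=max(cs,key=cv2.contourArea)
    uv=(c[:,0]+.5)/8-.5+[x0,y0];w=onz(d,uv,.046)[:,:2]*1000
    r=cv2.minAreaRect(w.astype(np.float32));print(nm,r)
E
```

```text
farend [ 0.5472 -0.2998] 60.61 rms mm 0.59
left [ 0.5095 -0.2419] 151.13 rms mm 0.57
right [ 0.4863 -0.2953] 152.47 rms mm 0.87
top ((463.72509765625, -246.8313751220703), (20.872249603271484, 56.494808197021484), 61.58125305175781)
scene ((476.5099792480469, -238.80145263671875), (44.936038970947266, 62.01327133178711), 63.040531158447266)
```

```bash
python3 -c "
from h import *
go(.4618,-.2494,.27,61.1)"
python3 -m pendant '0 0 -1.4 0 0 0 55;0 .6 -2.6 0 0 0 55;0 1.2 -2.95 0 0 0 55;0 1.24 -2.95 0 0 0 55;0 1.24 -2.95 0 0 0 55;0 1.24 -2.95 0 0 0 55' 25
python3 - <<'E'
from h import *
from cell import arm
go(.4618,-.2494,.216,61.1)
d=arm.snapshot('scene')
cv2.imwrite('pics/scene6.png',cv2.resize(d['img'][120:200,160:280],(780,520),interpolation=2))
E
```

```text
t 11.55 tcp [ 0.3962 -0.2135  0.2992] yaw 61.1 F [-0.8  1.1  0.3] w 80.1
shift [ 0.01  1.16 -2.99] turn [-0.03  0.    0.01] rows>= 1.3
time_s: 12.3
tcp_pos: [0.4611, -0.2494, 0.2698]
tool_rot: [-1.407, -0.83, 0.83]
force: [0.4, 0.2, 0.2]
width: 0.0551
t 12.3 tcp [ 0.4611 -0.2494  0.2698] yaw 61.1 F [0.4 0.2 0.2] w 55.1
shift [ 0.01  2.15 -0.03] turn [0. 0. 0.] rows>= 0.9
```

View pics/scene6.png

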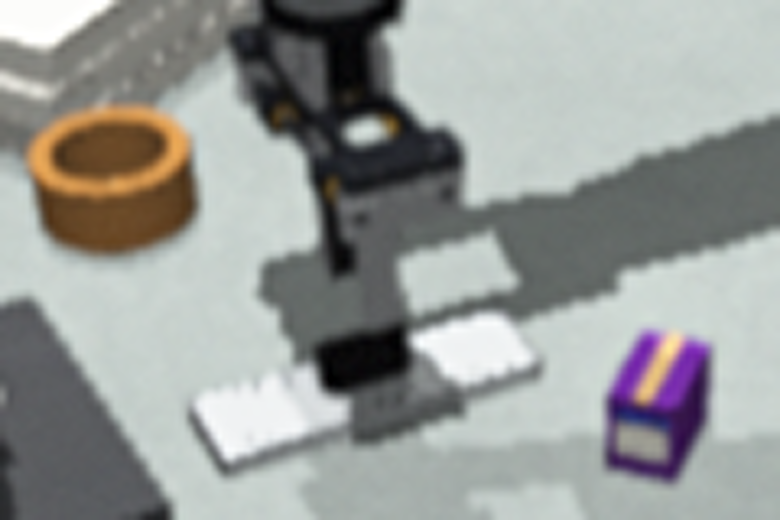

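```bash
python3 -m pendant '0 1.1 0 0 0 0 55;0 1.8 0 0 0 0 55;0 2.12 0 0 0 0 55;0 2.12 0 0 0 0 55;0 2.12 0 0 0 0 8;0 2.12 0 0 0 0 8;0 2.12 0 0 0 0 8;0 2.12 0 0 0 0 8;0 2.12 0 0 0 0 8;0 2.12 0 0 0 0 8' 45
python3 - <<'E'
from h import *
go(.4618,-.2494,.34,61.1)
E
```

```text
time_s: 13.6
tcp_pos: [0.4614, -0.2496, 0.2168]
tool_rot: [-1.407, -0.83, 0.83]
force: [-0.4, -0.8, 1.1]
width: 0.0158
t 13.6 tcp [ 0.4614 -0.2496  0.2168] yaw 61.1 F [-0.4 -0.8  1.1] w 15.8
shift [ 0.01 -4.93 -0.01] turn [ 0.  0. -0.] rows>= 2.0
```

```bash
python3 -m pendant '0 -1 0 0 0 0 8;0 -2.5 0 0 0 0 8;0 -4.5 0 0 1 0 8;0 -5.8 0 0 3 0 8;0 -6 0 0 5 0 8;0 -6 0 0 7 0 8;0 -6 0 0 9 0 8;0 -6 0 0 11 0 8;0 -6 0 0 12.5 0 8;0 -6 0 0 13.04 0 8;0 -6 0 0 13.04 0 8' 45
python3 - <<'E'
from h import *
from cell import arm
go(.6767,.1087,.365,-4.1)
for n in('scene','top'):
    d=arm.snapshot(n);np.savez(f'{n}7.npz',**d)
cv2.imwrite('pics/scene7.png',cv2.resize(load('scene7.npz')['img'][100:220,150:330],(780,520),interpolation=2))
cv2.imwrite('pics/top7.png',cv2.resize(load('top7.npz')['img'][140:260,140:320],(780,520),interpolation=2))
E
```

```text
time_s: 14.98
tcp_pos: [0.461, -0.2493, 0.3656]
tool_rot: [-1.569, 0.057, -0.054]
force: [0.0, -0.0, -2.5]
width: 0.0156
t 14.97 tcp [ 0.461  -0.2493  0.3656] yaw -4.06 F [ 0.  -0.  -2.5] w 15.6
shift [ 7.59  0.03 14.89] turn [-0.01  0.01 -0.02] rows>= 6.7
```

View pics/scene7.png

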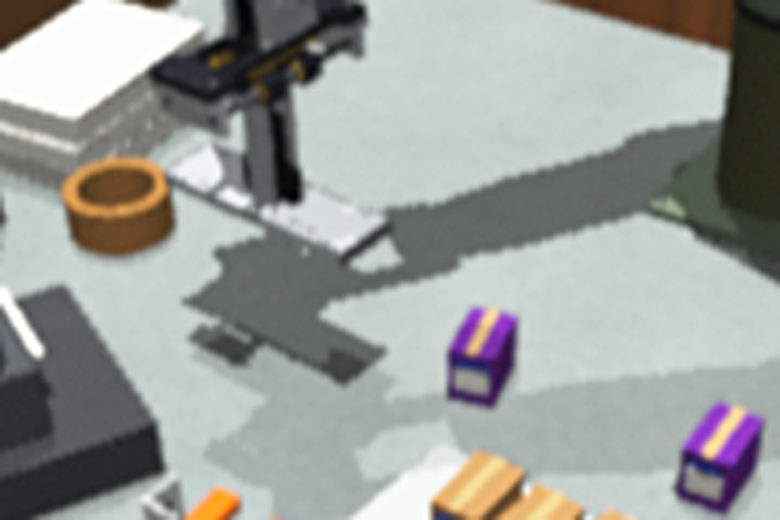

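View pics/top7.png

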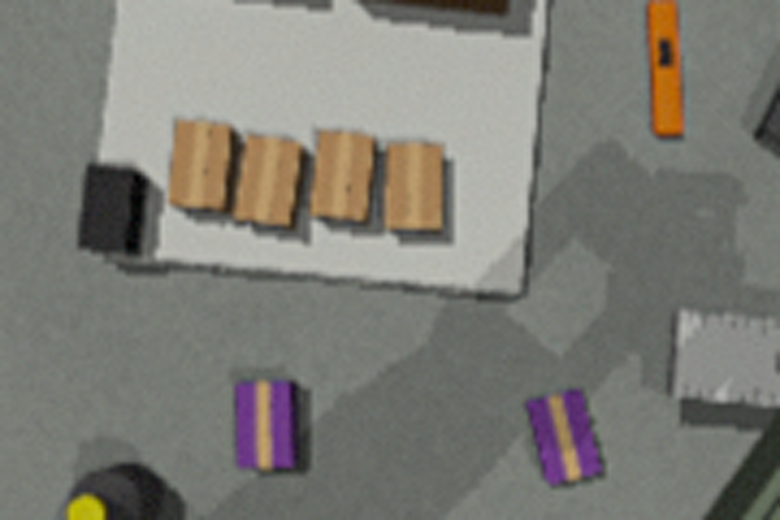

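```bash
python3 - <<'E'
from h import *
t=load('top7.npz')
f=lambda x,y:((x+.5)/4.3333-.5+140,(y+.5)/4.3333-.5+140)
z=.3656-.2168+.014
print('leftend',*edge(t,f(681,320),f(675,385),30,z,half=2.5))
print('back',*edge(t,f(690,311),f(770,318),30,z,half=2.5))
print('front',*edge(t,f(685,400),f(740,403),30,z,half=2.5))
t3=load('top7.npz')
# backs of cartons' tops and fronts, and shelf front line
g=lambda x,y:f(x,y)
for nm,a,b in(('c1b',(180,121),(228,127)),('c2b',(245,135),(300,142)),('c3b',(321,129),(372,135)),('c4b',(390,143),(440,147)),
 ('c1f',(178,208),(218,211)),('c2f',(240,222),(288,227)),('c3f',(318,217),(362,219)),('c4f',(390,229),(436,230))):
    print(nm,*edge(t3,f(*a),f(*b),20,.083,half=2.5,ch=2))
print('shelf front',*edge(t3,f(190,263),f(430,285),60,.028,half=2.5))
print('shelf front',*edge(t3,f(190,263),f(430,285),60,.028,half=2.5,ch=2))
E
```

```text
leftend [ 0.4667 -0.1533] 178.16 rms mm 1.0
back [ 0.4939 -0.1911] 86.42 rms mm 1.47
front [ 0.4356 -0.1764] 86.96 rms mm 0.17
c1b [0.6376 0.1936] 88.24 rms mm 1.25
c2b [0.6271 0.1417] 82.43 rms mm 1.33
c3b [0.6323 0.0871] 80.05 rms mm 1.24
c4b [0.6236 0.0336] 91.06 rms mm 3.1
c1f [0.5659 0.1915] 98.0 rms mm 3.05
c2f [0.5512 0.1412] 80.48 rms mm 1.08
c3f [0.5618 0.0919] 95.36 rms mm 2.69
c4f [0.5535 0.0374] 97.55 rms mm 4.22
shelf front [0.5248 0.1147] 85.78 rms mm 0.55
shelf front [0.5249 0.1147] 85.9 rms mm 0.56
```

```bash
python3 -c "
from h import *
go(.6769,.1117,.365,-4.15)"
python3 -m pendant '.8 0 1.5 0 0 0 8;1.8 0 3.5 0 0 0 8;2.9 0 5.6 0 0 0 8;4 0 7.8 0 0 0 8;5.1 0 10 0 0 0 8;6.2 0 12.2 0 0 0 8;7.1 0 14 0 0 0 8;7.5 0 14.8 0 0 0 8;7.6 0 15 0 0 0 8;7.6 0 15 0 0 0 8;7.6 0 15 0 0 0 8' 45
python3 - <<'E'
from h import *
from cell import arm
go(.6769,.1117,.2478,-4.15)
for n in('scene','top'):
    d=arm.snapshot(n);np.savez(f'{n}8.npz',**d)
cv2.imwrite('pics/scene8.png',cv2.resize(load('scene8.npz')['img'][160:300,180:360],(772,600),interpolation=2))
cv2.imwrite('pics/top8.png',cv2.resize(load('top8.npz')['img'][90:220,150:300],(692,600),interpolation=2))
E
```

```text
t 15.07 tcp [ 0.4612 -0.2494  0.3659] yaw -4.05 F [ 0.2  0.2 -3.3] w 15.9
shift [ 7.59  0.04 15.02] turn [-0.01  0.02 -0.01] rows>= 6.7
time_s: 16.45
tcp_pos: [0.6773, 0.1097, 0.3666]
tool_rot: [-1.571, 0.058, -0.057]
force: [0.6, 0.6, -3.4]
width: 0.0156
t 16.45 tcp [0.6773 0.1097 0.3666] yaw -4.17 F [ 0.6  0.6 -3.4] w 15.6
shift [-0.02  4.75  0.08] turn [ 0.01 -0.   -0.01] rows>= 1.9
```

View pics/scene8.png

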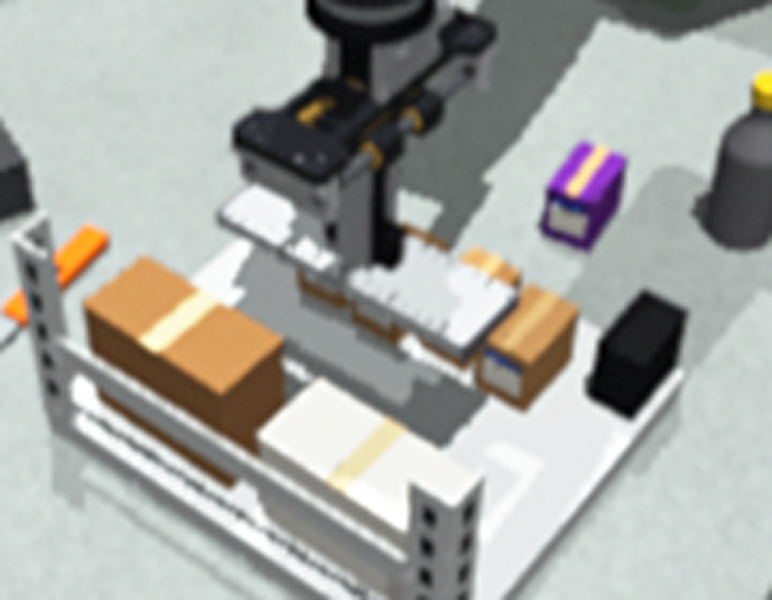

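View pics/top8.png

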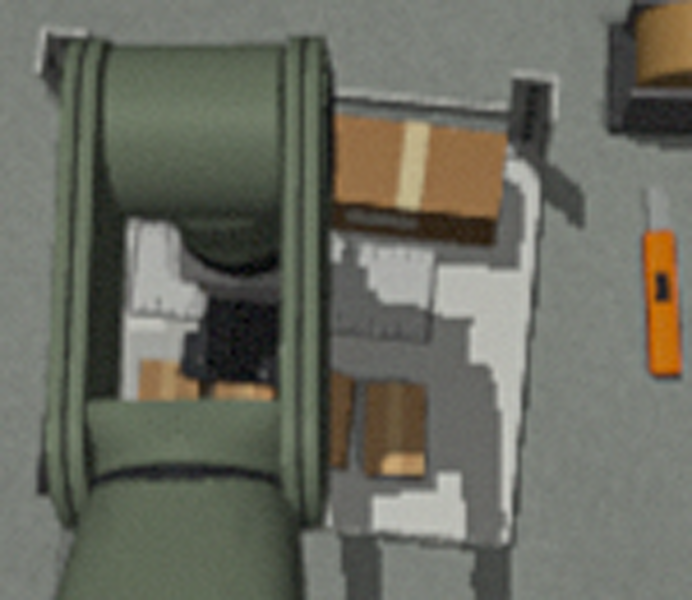

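```bash
python3 - <<'E'
from h import *
t=load('top8.npz')
f=lambda x,y:((x+.5)/4.615-.5+150,(y+.5)/4.615-.5+90)
a=np.radians(-4.15);xs=np.array([np.cos(a),np.sin(a)]);ys=np.array([-xs[1],xs[0]]);F=np.array([.5251,.1196])
for p in((340,233),(492,245)):
    w=onz(t,[f(*p)],.03)[0,:2]-F;print('brown front bottom',w@xs,w@ys)
for p in((430,343),(436,250)):
    w=onz(t,[f(*p)],.3666-.2168+.014)[0,:2]-F;print('rule right corners',w@xs,w@ys)
for p,z in(((370,380),.083),((425,383),.083)):
    w=onz(t,[f(*p)],z)[0,:2]-F;print('c4 back',w@xs,w@ys)
t=load('top7.npz');P=cloud(t)
f=lambda x,y:((x+.5)/4.3333-.5+140,(y+.5)/4.3333-.5+140)
for p in((176,119),(230,126),(246,133),(304,140),(318,127),(374,134)):
    w=onz(t,[f(*p)],.083)[0,:2]-F;print('backs',(w@xs).round(4),(w@ys).round(4))
E
```

```text
brown front bottom 0.21693263631252144 -0.024160549127089773
brown front bottom 0.21874254658481163 -0.1371510643284201
rule right corners 0.1199389058475675 -0.10178755349932635
rule right corners 0.18216928738355548 -0.0998327930868861
c4 back 0.10259460290546521 -0.06019676695941771
c4 back 0.10413834070781192 -0.0989224227070533
backs 0.1032 0.1013
backs 0.1018 0.0606
backs 0.0977 0.0481
backs 0.0965 0.0044
backs 0.1073 -0.005
backs 0.106 -0.0473
```

```bash
python3 -m pendant '0 1 .08 0 0 0 8;0 2.2 .08 0 0 0 8;0 3.2 .08 0 0 0 8;0 4 .08 0 0 0 8;0 4.4 .08 0 0 0 8;0 4.6 .08 0 0 0 8;0 4.72 .08 0 0 0 8;0 4.76 .08 0 0 0 8;0 4.76 .08 0 0 0 8;0 4.76 .08 0 0 0 8' 45
python3 - <<'E'
from h import *
from cell import arm
go(.6769,.1117,.2468,-4.15)
d=arm.snapshot('scene');np.savez('scene9.npz',**d)
cv2.imwrite('pics/scene9.png',cv2.resize(d['img'][180:290,200:350],(780,572),interpolation=2))
a=np.radians(-4.15);xs=np.array([np.cos(a),np.sin(a)]);print('shelf x,y of tcp',(arm.observe()['tcp_pos'][:2]-[.5251,.1196])@np.c_[xs,[-xs[1],xs[0]]])
E
```

```text
time_s: 17.8
tcp_pos: [0.678, 0.113, 0.2481]
tool_rot: [-1.57, 0.055, -0.057]
force: [0.3, -0.5, -2.8]
width: 0.0156
t 17.8 tcp [0.678  0.113  0.2481] yaw -4.09 F [ 0.3 -0.5 -2.8] w 15.6
shift [-0.04  0.05 -0.05] turn [-0.    0.01  0.01] rows>= 0.0
shelf x,y of tcp [0.15292998 0.00442599]
```

View pics/scene9.png

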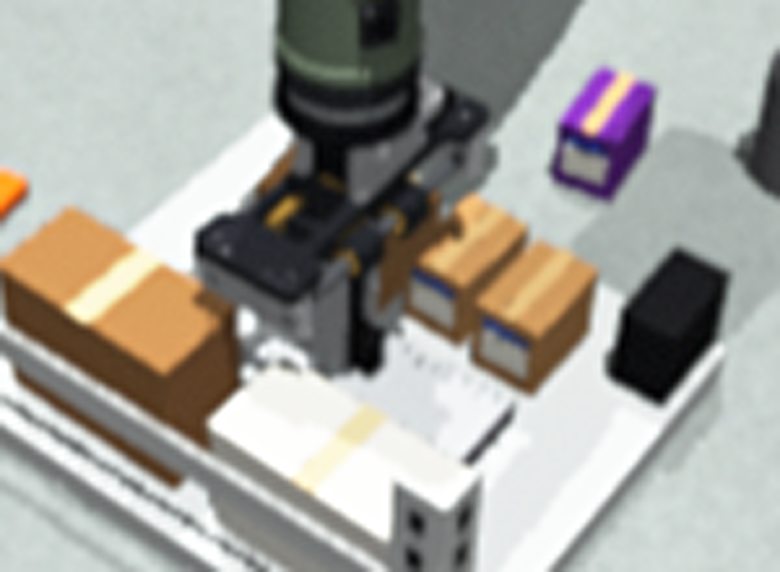

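```bash
python3 -m pendant '-.2 0 0 0 0 0 8;-.4 0 0 0 0 0 8;-.6 0 0 0 0 0 8;-.75 0 0 0 0 0 8;-.9 0 0 0 0 0 8;-1.05 0 0 0 0 0 8;-1.2 0 0 0 0 0 8;-1.35 0 0 0 0 0 8;-1.5 0 0 0 0 0 8;-1.65 0 0 0 0 0 8;-1.8 0 0 0 0 0 8;-1.95 0 0 0 0 0 8;-2.05 0 0 0 0 0 8;-2.1 0 0 0 0 0 8;-2.1 0 0 0 0 0 8;-2.1 0 0 0 0 0 8' 45
cat >> h.py <<'E'
XS=np.array([np.cos(np.radians(-4.15)),np.sin(np.radians(-4.15))]);YS=np.array([-XS[1],XS[0]]);F0=np.array([.5251,.1196])
def sh(p):
    w=np.asarray(p)[:2]-F0;return np.round([w@XS*1000,w@YS*1000],1)
E
python3 - <<'E'
from h import *
from cell import arm
go(.6769,.1117,.2468,-4.15);print(sh(arm.observe()['tcp_pos']))
for n in('scene','top'):
    d=arm.snapshot(n);np.savez(f'{n}10.npz',**d)
cv2.imwrite('pics/scene10.png',cv2.resize(load('scene10.npz')['img'][180:280,220:350],(780,600),interpolation=2))
cv2.imwrite('pics/top10.png',cv2.resize(load('top10.npz')['img'][140:220,150:270],(780,520),interpolation=2))
E
```

```text
time_s: 19.85
tcp_pos: [0.6255, 0.1167, 0.2479]
tool_rot: [-1.57, 0.056, -0.056]
force: [3.8, -0.2, -1.1]
width: 0.0158
t 19.85 tcp [0.6255 0.1167 0.2479] yaw -4.09 F [ 3.8 -0.2 -1.1] w 15.8
shift [ 2.06  0.04 -0.05] turn [-0.    0.01 -0.  ] rows>= 0.8
[100.4   4.4]
```

View pics/scene10.png

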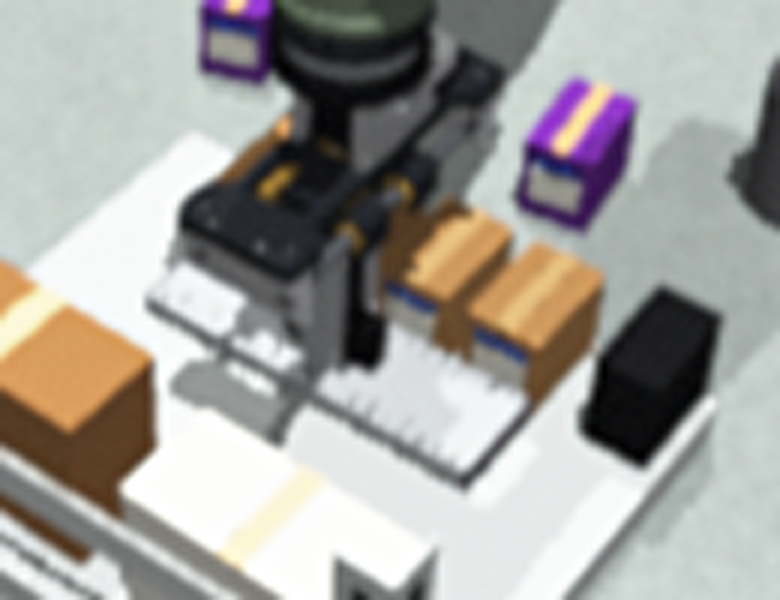

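View pics/top10.png

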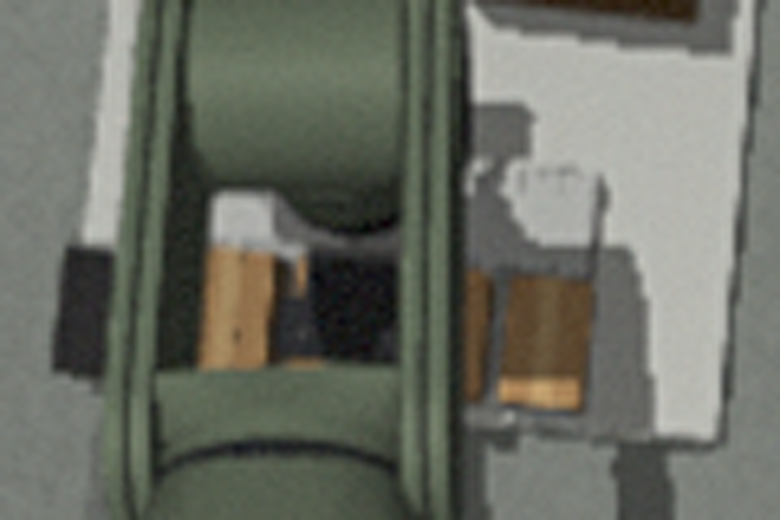

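```bash
python3 - <<'E'
from h import *
t=load('top10.npz')
f=lambda x,y:((x+.5)/6.5-.5+150,(y+.5)/6.5-.5+140)
def E(nm,a,b,z,ch=None,h=2):
    r=edge(t,f(*a),f(*b),20,z,half=h,ch=ch);print(nm,sh(r[0]),r[1:])
E('c4 back',(510,272),(585,282),.083,2)
E('c4 front',(503,403),(575,408),.083,2)
E('c1 back',(212,247),(262,253),.083,2)
E('c1 front bottom?',(205,366),(260,369),.083,2,1.5)
E('shelf front R',(600,435),(705,441),.028)
E('rule back R',(530,166),(595,170),.0313+.014)
E('rule end R',(604,180),(598,260),.0313+.014)
cv2.imwrite('pics/t10c.png',cv2.resize(t['img'][175:215,215:265],(750,600),interpolation=2))
E
```

```text
c4 back [ 70.2 -76.4] (72.48, 'rms mm', 1.39)
c4 front [  7.3 -79.1] (79.57, 'rms mm', 0.99)
c1 back [74.9 78.4] (84.33, 'rms mm', 0.77)
c1 front bottom? [10.6 73.8] (95.4, 'rms mm', 1.04)
shelf front R [  -2.5 -137.2] (96.34, 'rms mm', 1.28)
rule back R [134.5 -77.2] (77.35, 'rms mm', 1.43)
rule end R [ 107.5 -101.4] (169.3, 'rms mm', 0.87)
```

View pics/t10c.png

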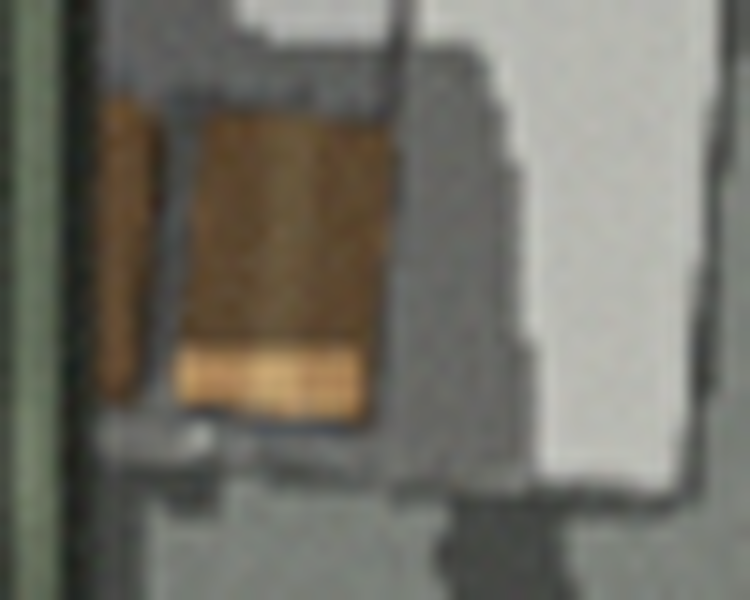

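```bash
python3 - <<'E'
from h import *
s=load('scene10.npz');s0=load('scene0.npz')
f=lambda x,y:((x+.5)/6-.5+220,(y+.5)/6-.5+180)
for nm,a,b,z in(('rule back lower part',(320,405),(455,482),.0453),('rule back all',(155,302),(455,480),.0453),('rule L end',(475,472),(530,405),.0453)):
    for ch in(None,1):
        r=edge(s,f(*a),f(*b),50,z,half=1.5,ch=ch);print(nm,sh(r[0]),r[1:])
# shelf front edge in scene0 (right part) and left edge
g=lambda x,y:((x+.5)/4.4412-.5+180,(y+.5)/4.4444-.5+190)
r=edge(s0,g(335,62),g(205,150),40,.028,half=2);print('shelf right side',sh(r[0]),r[1:])
r=edge(s0,g(690,275),g(510,490),40,.028,half=2);print('shelf left side',sh(r[0]),r[1:])
E
```

```text
rule back lower part [140.8  74.7] (84.78, 'rms mm', 1.06)
rule back lower part [140.6  67.1] (85.33, 'rms mm', 0.94)
rule back all [133.2 -19.3] (81.87, 'rms mm', 1.51)
rule back all [137.2  34.3] (82.4, 'rms mm', 2.01)
rule L end [ 95.9 103.1] (5.66, 'rms mm', 2.85)
rule L end [ 95.9 103.1] (5.66, 'rms mm', 2.85)
shelf right side [  68.2 -170.7] (172.56, 'rms mm', 1.12)
shelf left side [139.1 168.9] (177.29, 'rms mm', 1.14)
```

The row may be slightly askew: in the top view c1's back reads 74.9 and c4's 70.2. I'll back off, clear the view and measure before the final push.

```bash
python3 -m pendant '.4 0 0 0 0 0 8;.8 0 0 0 0 0 8;.9 -1 0 0 0 0 8;.9 -3 0 0 0 0 8;.9 -4.6 0 0 0 0 8;.5 -4.7 -2 0 0 0 8;-.5 -4.7 -4.4 0 0 0 8;-1.6 -4.7 -6.8 0 0 0 8;-2.8 -4.7 -9.2 0 0 0 8;-4 -4.7 -11.6 0 0 0 8;-5 -4.7 -13.8 0 0 0 8;-5.5 -4.7 -15 0 0 0 8;-5.5 -4.7 -15 0 0 0 8;-5.5 -4.7 -15 0 0 0 8' 45
python3 - <<'E'
from h import *
from cell import arm
go(.6769,.1117,.365,-4.15)
for n in('scene','top'):
    d=arm.snapshot(n);np.savez(f'{n}11.npz',**d)
cv2.imwrite('pics/top11.png',cv2.resize(load('top11.npz')['img'][140:220,150:270],(780,520),interpolation=2))
cv2.imwrite('pics/top11w.png',cv2.resize(load('top11.npz')['img'][140:260,200:380],(780,520),interpolation=2))
E
```

```text
time_s: 21.7
tcp_pos: [0.4616, -0.2475, 0.3648]
tool_rot: [-1.568, 0.057, -0.056]
force: [-0.9, -0.1, -3.7]
width: 0.0159
t 21.7 tcp [ 0.4616 -0.2475  0.3648] yaw -4.13 F [-0.9 -0.1 -3.7] w 15.9
shift [7.550e+00 1.000e-02 1.495e+01] turn [-0.02  0.   -0.01] rows>= 6.7
```

View pics/top11.png

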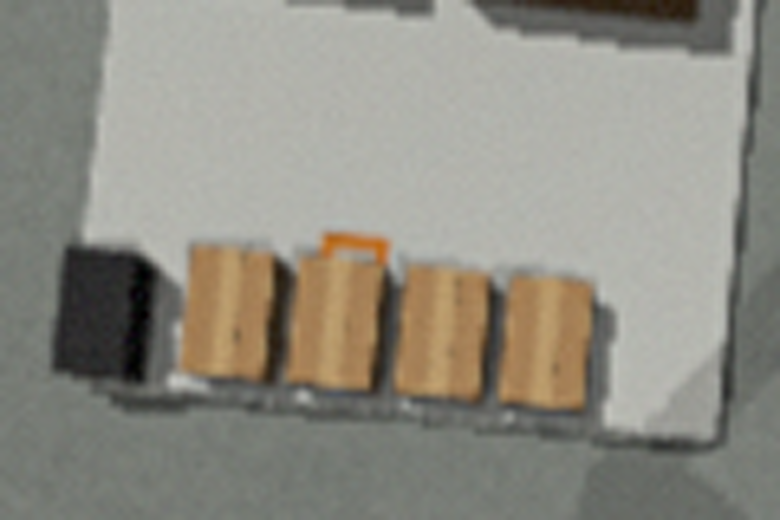

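View pics/top11w.png

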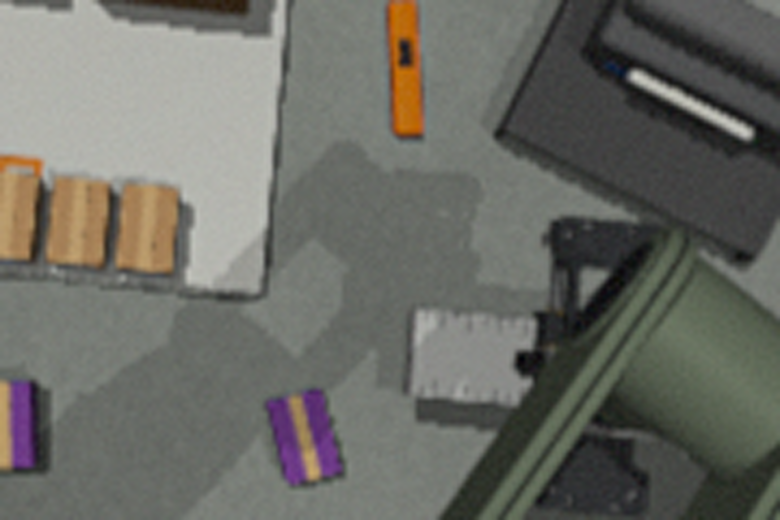

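```bash
cat > m.py <<'E'
from h import *
import sys
def meas(fn,y0):
    t=load(fn);C=cloud(t)
    a,b=(f:=lambda x,y:((x+.5)/6.5-.5+150,(y+.5)/6.5-.5+140))(0,0)
    im=t['img'].astype(int);m=((im[...,2]-im[...,0]>30)&(C[...,2]>.06)&(C[...,2]<.1)).astype(np.float32)
    roi=m[165:212,170:250];M=(cv2.resize(roi,None,fx=10,fy=10,interpolation=cv2.INTER_LINEAR)>.5).astype(np.uint8)
    # per column top/bottom edge with colour subpixel: use red channel gradient near mask edge
    n,l,st,ce=cv2.connectedComponentsWithStats(M)
    red=cv2.GaussianBlur((t['img'][...,2].astype(np.float32)-t['img'][...,0]),(0,0),.6)
    allb=[];allf=[]
    for i in sorted(range(1,n),key=lambda i:ce[i][0]):
        if st[i][4]<5000: continue
        x0,w=st[i][0],st[i][2];B=[];Fr=[]
        for xx in np.arange(x0+.15*w,x0+.85*w,2):
            ys_=np.where(l[:,int(xx)]==i)[0];u=(xx+.5)/10-.5+170
            for e,L,sg in((ys_[0],B,1),(ys_[-1],Fr,-1)):
                v=(e+.5)/10-.5+165;q=np.arange(v-2,v+2,.05)
                pr=cv2.remap(red,np.full_like(q,u,dtype=np.float32)[None],q.astype(np.float32)[None],cv2.INTER_LINEAR)[0]
                lo=0;hi=np.median(red[int(v+sg*4)-1:int(v+sg*4)+2,int(u)])
                k=np.where((pr[:-1]-hi/2)*(pr[1:]-hi/2)<=0)[0]
                if len(k): L.append((u,q[k[np.argmin(abs(q[k]-v))]]))
        for nm,L in(('back',B),('front',Fr)):
            w_=np.array([sh(p) for p in onz(t,np.array(L),.083)]);c=np.polyfit(w_[:,1]-w_[:,1].mean(),w_[:,0],1)
            print(nm,'x',round(np.median(w_[:,0]),1),'y',round(w_[:,1].mean(),1),'slope deg',round(np.degrees(np.arctan(c[0])),2),end=' | ')
            (allb if nm=='back' else allf).append(w_)
        print()
    for L in(allb,allf):
        w_=np.vstack(L);print('line',np.polyfit(w_[:,1]/1000,w_[:,0],1).round(2),'(slope mm/m = mrad*1)')
    return t
E
python3 - <<'E'
from m import *
meas('top11.npz',0)
t=load('top11.npz')
f=lambda x,y:((x+.5)/6.5-.5+150,(y+.5)/6.5-.5+140)
r=edge(t,f(60,370),f(125,378),30,.088,half=2);print('black front top',sh(r[0]),r[1:])
r=edge(t,f(72,248),f(130,252),30,.088,half=2);print('black back top',sh(r[0]),r[1:])
r=edge(t,f(610,435),f(700,442),30,.028,half=2);print('shelf front right',sh(r[0]),r[1:])
g=lambda x,y:((x+.5)/4.3333-.5+200,(y+.5)/4.3333-.5+140)
r=edge(t,g(420,312),g(530,322),30,.3648-.2168+.014,half=1.5);print('rule back',r)
r=edge(t,g(417,396),g(510,404),30,.3648-.2168+.014,half=1.5);print('rule front',r)
r=edge(t,g(416,320),g(410,385),30,.3648-.2168+.014,half=1.5);print('rule end',r)
E
```

```text
back x 70.1 y 82.1 slope deg 0.84 | front x 6.3 y 75.1 slope deg -1.28 | 
back x 71.1 y 30.3 slope deg -2.93 | front x 6.3 y 23.4 slope deg 0.49 | 
back x 70.4 y -23.3 slope deg 0.41 | front x 6.5 y -29.8 slope deg -0.75 | 
back x 70.4 y -75.3 slope deg -2.12 | front x 6.5 y -81.6 slope deg 0.88 | 
line [-0.81 70.34] (slope mm/m = mrad*1)
line [-0.52  6.38] (slope mm/m = mrad*1)
black front top [ -0.6 141.8] (85.18, 'rms mm', 0.78)
black back top [ 64.1 144.8] (87.86, 'rms mm', 0.66)
shelf front right [  -0.  -142.3] (87.38, 'rms mm', 0.69)
rule back (array([ 0.4951, -0.202 ], dtype=float32), 88.28, 'rms mm', 1.14)
rule front (array([ 0.4352, -0.1928], dtype=float32), 85.15, 'rms mm', 0.62)
rule end (array([ 0.4665, -0.151 ], dtype=float32), 177.85, 'rms mm', 0.57)
```

```bash
python3 -c "
from h import *
p=F0+XS*.123+YS*.0044
go(p[0],p[1],.365,-4.15)"

```

```text
t 21.8 tcp [ 0.462  -0.2466  0.3649] yaw -4.01 F [ 0.6 -0.3 -4.4] w 15.5
shift [6.410e+00 1.000e-02 1.495e+01] turn [-0.01  0.03 -0.01] rows>= 6.5
```

```bash
python3 -m pendant '.6 0 1.5 0 0 0 8;1.5 0 3.5 0 0 0 8;2.5 0 5.7 0 0 0 8;3.5 0 8 0 0 0 8;4.5 0 10.3 0 0 0 8;5.4 0 12.6 0 0 0 8;6.1 0 14.3 0 0 0 8;6.4 0 15 0 0 0 8;6.4 0 15 0 0 0 8;6.4 0 15 0 0 0 8;6.4 1.2 15 0 0 0 8;6.4 2.8 15 0 0 0 8;6.4 4 15 0 0 0 8;6.4 4.5 15 0 0 0 8;6.4 4.7 15 0 0 0 8;6.4 4.7 15 0 0 0 8;6.4 4.7 15 0 0 0 8' 45
python3 -c "
from h import *
from cell import arm
p=F0+XS*.0938+YS*.0044
go(p[0],p[1],.248,-4.15);print(sh(arm.observe()['tcp_pos']))"

```

```text
time_s: 23.92
tcp_pos: [0.6486, 0.115, 0.2494]
tool_rot: [-1.57, 0.054, -0.059]
force: [-0.2, 0.2, -3.7]
width: 0.0161
t 23.93 tcp [0.6486 0.115  0.2494] yaw -4.1 F [-0.2  0.2 -3.7] w 16.1
shift [-1.19  0.05  0.  ] turn [-0.    0.01  0.03] rows>= 0.5
[123.5   4.3]
```

```bash
python3 -m pendant '-.2 0 0 0 0 0 8;-.4 0 0 0 0 0 8;-.6 0 0 0 0 0 8;-.75 0 0 0 0 0 8;-.85 0 0 0 0 0 8;-.92 0 0 0 0 0 8;-.99 0 0 0 0 0 8;-1.06 0 0 0 0 0 8;-1.12 0 0 0 0 0 8;-1.16 0 0 0 0 0 8;-1.16 0 0 0 0 0 8;-1.16 0 0 0 0 0 8' 45
python3 -m pendant '.3 0 0 0 0 0 8;.8 0 0 0 0 0 8;.9 -1 0 0 0 0 8;.9 -3 0 0 0 0 8;.9 -4.6 0 0 0 0 8;.5 -4.7 -2 0 0 0 8;-.5 -4.7 -4.4 0 0 0 8;-1.6 -4.7 -6.8 0 0 0 8;-2.8 -4.7 -9.2 0 0 0 8;-4 -4.7 -11.6 0 0 0 8;-5 -4.7 -13.8 0 0 0 8;-5.5 -4.7 -15 0 0 0 8;-5.5 -4.7 -15 0 0 0 8;-5.5 -4.7 -15 0 0 0 8' 45
python3 - <<'E'
from m import *
from cell import arm
go(.47,-.22,.365,-4.15)
for n in('scene','top'):
    d=arm.snapshot(n);np.savez(f'{n}12.npz',**d)
meas('top12.npz',0)
t=load('top12.npz');f=lambda x,y:((x+.5)/6.5-.5+150,(y+.5)/6.5-.5+140)
for n,a,b,z in(('black front',(60,370),(125,378),.088),('shelf R',(610,435),(700,442),.028)):
    r=edge(t,f(*a),f(*b),30,z,half=2);print(n,sh(r[0]),r[1:])
cv2.imwrite('pics/top12.png',cv2.resize(t['img'][140:220,150:270],(780,520),interpolation=2))
cv2.imwrite('pics/scene12.png',cv2.resize(load('scene12.npz')['img'][160:290,210:360],(690,600),interpolation=2))
E
```

```text
time_s: 25.42
tcp_pos: [0.6191, 0.1171, 0.2479]
tool_rot: [-1.57, 0.056, -0.057]
force: [3.1, 0.9, -3.5]
width: 0.0157
time_s: 27.18
tcp_pos: [0.4553, -0.2471, 0.365]
tool_rot: [-1.569, 0.057, -0.056]
force: [-0.6, 1.0, -3.5]
width: 0.0161
t 27.18 tcp [ 0.4553 -0.2471  0.365 ] yaw -4.13 F [-0.6  1.  -3.5] w 16.1
shift [0.51 0.   1.12] turn [-0.01  0.   -0.  ] rows>= 0.5
back x 64.0 y 83.3 slope deg 0.93 | front x 0.4 y 76.2 slope deg -2.85 | 
back x 64.7 y 27.8 slope deg -2.05 | front x 0.3 y 22.8 slope deg 0.12 | 
back x 64.2 y -23.9 slope deg 0.66 | front x 0.3 y -30.4 slope deg -1.67 | 
back x 64.0 y -75.9 slope deg -1.26 | front x 0.2 y -82.2 slope deg 0.81 | 
line [ 0.59 64.16] (slope mm/m = mrad*1)
line [0.29 0.23] (slope mm/m = mrad*1)
black front [ -0.2 144.4] (87.51, 'rms mm', 0.75)
shelf R [  -0.6 -138.4] (89.13, 'rms mm', 0.61)
```

View pics/top12.png

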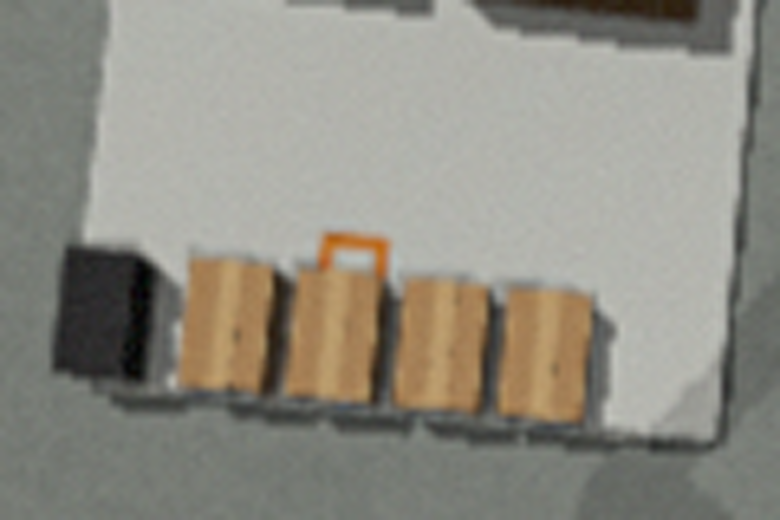

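View pics/scene12.png

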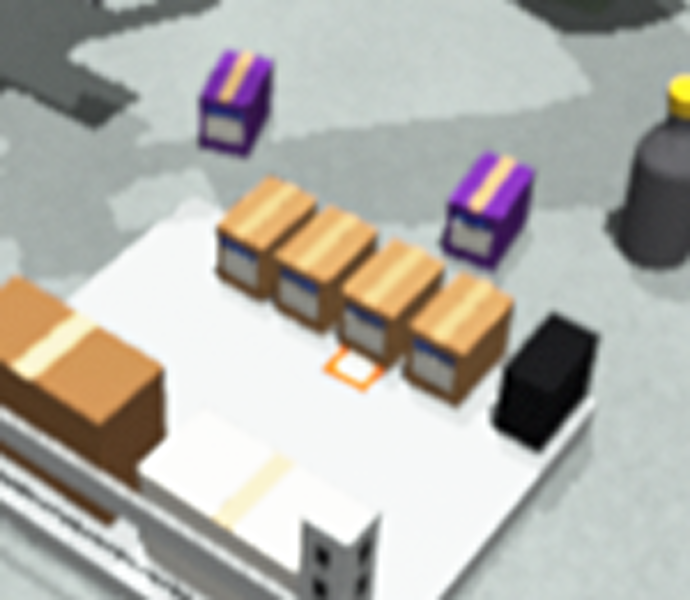

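Fronts read 0.2–0.4 mm in a straight line, and the backs at 64 match the black carton's. I'm laying the rule down here on open bench.

```bash
python3 -m pendant '0 1.5 0 0 0 0 8;0 3.3 0 0 0 0 8;0 4.6 0 0 0 0 8;0 5.3 0 0 0 0 8;0 5.7 0 0 0 0 8;0 5.87 0 0 0 0 8;0 5.92 0 0 0 0 8;0 5.92 0 0 0 0 8;0 5.92 0 0 0 0 8' 45
python3 -c "
from h import *
go(.4553,-.2471,.2168,-4.15)"
```

```text
time_s: 28.4
tcp_pos: [0.4553, -0.2474, 0.2179]
tool_rot: [-1.571, 0.055, -0.057]
force: [1.3, 0.0, -2.7]
width: 0.0159
t 28.4 tcp [ 0.4553 -0.2474  0.2179] yaw -4.1 F [ 1.3  0.  -2.7] w 15.9
shift [0.   0.04 0.01] turn [0.01 0.01 0.01] rows>= 0.0
```

```bash
python3 -m pendant '0 .03 0 0 0 0 8;0 .04 0 0 0 0 8;0 .04 0 0 0 0 50;0 .04 0 0 0 0 50;0 .04 0 0 0 0 50;0 .04 0 0 0 0 50;0 -1 0 0 0 0 50;0 -3 0 0 0 0 50;0 -5 0 0 0 0 50;0 -6 0 0 0 0 50;0 -6 -4 0 0 0 50;0 -6 -6 0 0 0 50;0 -6 -6 0 0 0 50;0 -6 -6 0 0 0 50' 30
python3 - <<'E'
from m import *
from cell import arm
go(.47,-.22,.365,-4.15)
for n in('scene','top'):
    d=arm.snapshot(n);np.savez(f'{n}13.npz',**d);cv2.imwrite(f'pics/{n}13.png',cv2.resize(d['img'][80:300,90:430],(800,518),interpolation=2))
meas('top13.npz',0)
a,b=load('top0.npz')['img'].astype(int),load('top13.npz')['img'].astype(int)
E
```

```text
time_s: 30.15
tcp_pos: [0.4438, -0.3983, 0.3668]
tool_rot: [-1.57, 0.058, -0.058]
force: [0.2, 0.8, -0.4]
width: 0.0502
t 30.15 tcp [ 0.4438 -0.3983  0.3668] yaw -4.25 F [ 0.2  0.8 -0.4] w 50.2
shift [0.52 0.07 7.19] turn [-0.   -0.02 -0.  ] rows>= 2.9
back x 64.0 y 83.3 slope deg 0.7 | front x 0.4 y 76.2 slope deg -2.94 | 
back x 64.7 y 27.8 slope deg -2.17 | front x 0.3 y 22.8 slope deg 0.38 | 
back x 64.1 y -23.9 slope deg 0.41 | front x 0.3 y -30.4 slope deg -2.12 | 
back x 64.0 y -75.9 slope deg -1.23 | front x 0.2 y -82.2 slope deg 0.83 | 
line [ 0.72 64.18] (slope mm/m = mrad*1)
line [0.43 0.22] (slope mm/m = mrad*1)
```

View pics/top13.png

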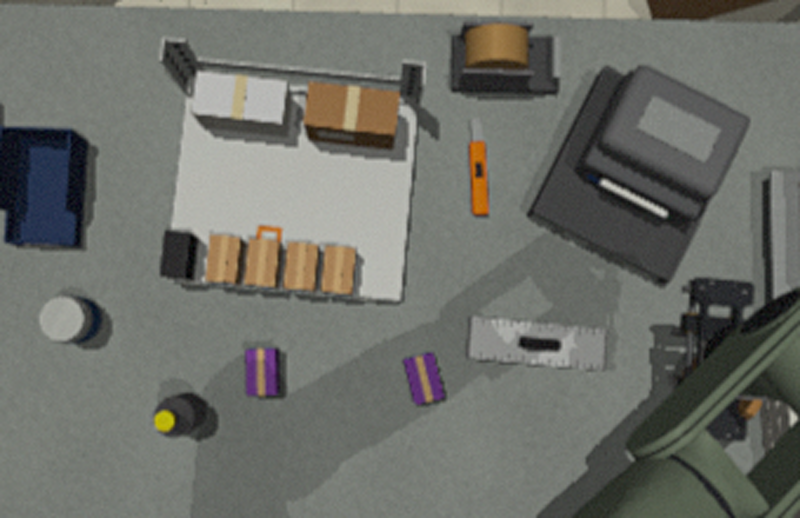

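View pics/scene13.png

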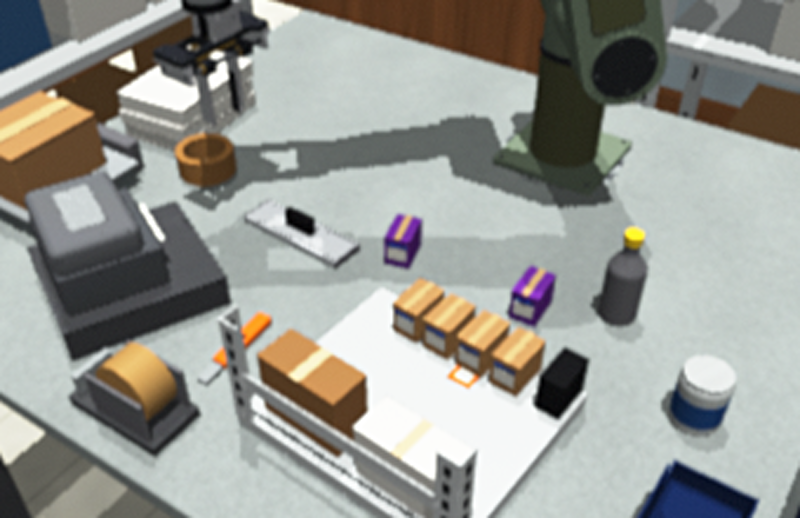

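The rule lies flat on the open bench at (540,343) in the top view. The row is straight at the shelf's front edge, and the bystanders look undisturbed. I'm handing in.

```bash
python3 -c "
from cell import arm
print(arm.sign_off())"
```

```text
the job is handed in; nothing more can be done
None
```

The job is done and handed in at about 30 s of the 64 s allowed. I put the odd carton on the orange card. I then drew the straightedge out by its end, laid it down, took it again by its grip and pushed the row forward in two stages with its long edge.

- **Row:** between the two pushes I backed off to measure. After the final push the top camera showed the four fronts 0.2–0.4 mm behind my estimate of the shelf edge, and about 0.7 mm behind the edge as re-measured in that picture. The row line is within about 0.5 mrad of square to the shelf. The four backs sit level with the black carton's, to within 0.6 mm.
- **Straightedge and surroundings:** the straightedge lies flat and released on the open bench, and the gripper is clear of everything. By eye, the bystanders stand where they were; I did not measure them.
- **Checks that disagreed:**
  - After the first push, with the arm partly in the way, the row looked up to 2° askew; the clear view did not show this.
  - Slopes of single carton edges scatter by up to 3°, because each edge is only a few pixels long.
  - The scene camera reads positions a few millimetres further out than the top camera, so I relied on the top one.

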